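# Feel for the high side of a photo stand and ease it level

### The arm

A 7-joint arm with a two-finger parallel gripper is mounted at the origin on the work surface. World frame = base frame: x ahead of the robot, y to its left, z up, the work surface at z = 0. Lengths are in m, angles in rad, forces in N, time in s.
With the tool pointing down it reaches from about 0.4 to 0.875 m from the base axis. Payload 4.4 kg.
Tool frame: the origin (TCP) lies on the front face of the gripper's body, between the roots of the fingers; the fingertips stand 73 mm ahead of it and the grasp point (between the pads) lies 54 mm ahead of it; y points along the fingers, x is the direction in which the jaws open and shut, and the axes are right-handed (so a half turn about y gives the same grasp; the last joint's range is limited). The gripper opens to 85 mm and grips with 20 to 120 N. Pads are 22 mm wide; open, the fingers measure 114 mm over their backs; the gripper's body (76 mm by 85 mm) begins 54 mm behind the grasp point. The pads swing forward as they close: fully open they stand 13 mm farther back than shut.
Start: joints at [-1.307, 0.628, 0.038, 1.517, -0.027, 0.996, -0.02], TCP at [0.21, 0.615, 0.304] pointing down, gripper open.
Joint ranges: [-3.06, 3.06], [-0.37, 2.12], [-1.25, 1.32], [0.18, 2.47], [-1.1, 4.24], [0.23, 1.98], [-2.94, 2.94]. Speed limits (rad/s): [2.57, 2.57, 3.14, 3.14, 3.14, 3.14, 3.14].

### API

Orientations are given as a rotation vector (axis times angle).
In Python, from bench import get_obs, viewer, ticket gives the robot as it stands.
- The arm moves only by the tool send_rows, never from a script. Its argument "deltas" is a list of rows, each an object of numbers: "jaw": the opening, from 0 (shut) to 1 (fully open); "tx", "ty", "tz": the shift along the tool's x, y, z in mm; "wx", "wy", "wz": the turn, a rotation vector about the tool's x, y, z in rad. In form: [{"jaw": .., "tx": .., "ty": .., "tz": .., "wx": .., "wy": .., "wz": ..}, ...]. A call has exactly 8 rows; each row shifts and turns the pose as measured when the row begins, along the tool's axes as they then stand; what a row does not reach is not made up. A row lasts 1/12 s, in which the tool goes at most 41.7 mm and 7.16 degrees, less where a joint would pass 70% of its speed; a pose out of reach is approached as far as the arm can. A call is refused whole if a number of a shift passes 41.7 or a number of a turn 0.125, either way. A call with a gripper value outside its range is refused whole. The fingers move at their own pace and stop on an object; "squeeze" is the grip in N (left out, the last holds). Time passes only in rows, so rows that do not move let the fingers close, or fill a call up. It gives the time, the measured TCP pose, the force and the opening at its end, in the units of the state.
- get_obs(): the state, without advancing time (a new reading comes with each control period).
- viewer.read_camera(name): name is "scene" or "top" or "wrist"; returns a dict with "pixels" (420x560x3 uint8, red, green, blue), "z_map" (420x560 float32, m along the optical axis (not along the pixel's ray), 0 where there is no reading), "K" (3x3 intrinsics, pixels), "rvec" (rotation vector, rad) and "tvec" (3), from world to camera coordinates, as OpenCV has them; the wrist camera has in their place "tool_from_camera" (4x4, takes a point from camera to tool coordinates, whose origin is the TCP and whose axes are the tool frame's). Camera axes: x right, y down, z forward; pixel columns grow to the right and rows downward; lengths in m; the calibration is good to about 2 mm. A picture is of the moment at which its call begins: read the wrist's pose just before it.
- ticket.sign_off(): hands the job in, once; it reports no verdict.
The state is a dict: "t": time; "joint_positions": joint angles; "qvel": joint speeds; "tau": joint torques, N m; "ee_pos": TCP position; "orientation": TCP orientation; "wrist_force": force on the tool from outside, world axes, zero at the start; "torque": the same for the moment, N m; "grip_width": finger opening in m.
Only numpy, scipy, OpenCV 4.12 (cv2) and the standard library are available. Lean on these libraries where they do the work, as an engineer would, in place of code of your own. Each camera call takes 0.05 s, during which the arm holds its last target.

### The job

The round plate of the little photo stand has been knocked out of level. Take the orange probe and, with its tip, lightly touch the plate for a moment just inside each of the four studs in turn, starting at the red stud and going anticlockwise seen from above, to feel which side is high; then press that high side down with the probe, no harder than 25 N, until the plate is level to within one degree, and put the probe back in its wooden holder. Touch the stand with nothing but the probe, never tip the plate right over to either side, and leave the mug, jar and pink box where they are.

Things in the scene. Friction and masses are not known exactly. Their poses are not given: they have to be found in the camera images.
- stand: photo stand fixed to the table: black round base (200 mm across, 20 mm high), four studs with 18 mm balls (one red, three white, tops 77 mm up, 96 mm from the centre, outside the plate) and a round aluminium plate 160 mm across, 8 mm thick, on a stiff friction joint. Origin: centre of the base's underside; z up; x points to the red stud, y to the first white stud anticlockwise.
- plate_axis (a point): point on the stand's centre axis, 80 mm up, fixed to the base. The centre of the plate's face is 2 to 14 mm above it (differs each time, then stays). The plate tilts 0.045 to 0.065 rad at the start, in an unknown direction unrelated to the studs. It rocks about its centre along that one direction only: high side down, opposite side up, or the reverse.
- spot1 (a point): point 60 mm from the stand's centre axis, 36 mm inwards from the red stud, where the plate is to be touched; fixed to the base, 80 mm above the table. The plate's face lies above or below it by an unknown amount (see plate_axis).
- spot2 (a point): point 60 mm from the stand's centre axis, 36 mm inwards from the first white stud anticlockwise from the red one, where the plate is to be touched; fixed to the base, 80 mm above the table. The plate's face lies above or below it by an unknown amount (see plate_axis).
- spot3 (a point): point 60 mm from the stand's centre axis, 36 mm inwards from the second white stud (opposite the red one), where the plate is to be touched; fixed to the base, 80 mm above the table. The plate's face lies above or below it by an unknown amount (see plate_axis).
- spot4 (a point): point 60 mm from the stand's centre axis, 36 mm inwards from the third white stud, where the plate is to be touched; fixed to the base, 80 mm above the table. The plate's face lies above or below it by an unknown amount (see plate_axis).
- out_of_level (a joint): how far the plate is out of level, rad (amount, not direction): 0 level, 0.045 to 0.065 at the start; falls as the high side goes down, negative past level; no stop before +-0.12. It stays where it is left. About 10 N at 60 mm from the centre moves it when pressed exactly on the high or low side; off to the side divide by the cosine of the angle. Lighter touches do not move it.
- probe: the probe, upright in the holder, 123 mm long, about 0.12 kg: a steel shaft of 10 mm diameter with a round rubber tip, 58 mm long, under a square orange handle 24 x 24 mm and 65 mm long. Origin: the end of the tip; z along the probe towards the handle; x and y square to the handle's flat sides.
- probe_tip (a point): end of the probe's rubber tip (the probe's origin).
- probe_grip (a point): point inside the probe's handle to grasp, 95 mm from the tip and 28 mm below the handle's top.
- holder: wooden block, 70 x 70 x 65 mm high, fixed to the table, with a vertical through hole of 16 mm diameter in its middle; the probe's shaft hangs in the hole and its handle's underside rests on the block's top, tip 7 mm above the table. Origin: centre of the underside; z up; x and y square to its sides.
- mug: blue ceramic mug, 80 mm across, 92 mm high, loose; origin centre of underside.
- jar: green glass jar with a yellow cap, 68 mm across, 100 mm high, loose; origin centre of underside.
- giftbox: pink lidded box, 134 x 94 x 50 mm high, loose; origin centre of underside.
Not all that is in view belongs to the job. There is more than one size of the stand; the one meant has the size given above. Leave any yellow look-alike of the probe alone.

How it is judged:
By the outcome, as a careful person would: the job done as asked, in the order asked, and still so for the second after the job is handed in, with the robot touching nothing.
It also fails if it takes over 72 s, if anything falls off the work surface, if the arm or the gripper's body presses on something with over 40 N, if the wrist force passes 120 N, or if a joint passes its speed limit or range.

## Working session

There is one attempt and no reset: what is moved stays moved. The work goes in short steps, Python scripts to look and compute and a tool call to move; the robot and the scene stay as the last step left them, time stands still between calls to the robot, and variables do not carry over. Pictures are saved under pics/ and viewed, and the job is handed in when it is done.

Besides the shell and the picture viewer there is one more tool, called as name(argument=value, ...) on one line, values as JSON. send_rows: Moves the arm, as the interface text tells. Its arguments: {"type":"object","properties":{"deltas":{"type":"array"},"squeeze":{"type":"number"}},"required":["deltas"]}

```bash
ls; mkdir -p pics
cat > h.py <<'E'
import numpy as np,cv2
from bench import get_obs,viewer,ticket
def cam(n):
    o=get_obs(); d=viewer.read_camera(n); d['obs']=o; return d
def save(d,f): cv2.imwrite('pics/'+f,cv2.cvtColor(d['pixels'],cv2.COLOR_RGB2BGR))
E
python3 - <<'E'
from h import *
print(get_obs())
for n in ['scene','top','wrist']:
    d=cam(n); save(d,n+'0.png'); np.savez(n+'0.npz',**{k:v for k,v in d.items() if k!='obs'})
    print(n,{k:np.round(v,4).tolist() for k,v in d.items() if k not in('pixels','z_map','obs')})
E
```

```text
pics
{'t': 0.0, 'joint_positions': array([-1.30679964,  0.62930779,  0.03844325,  1.51838141, -0.02702608,
        0.99628867, -0.02001677]), 'qvel': array([ 0.00044034,  0.00038388,  0.00067133, -0.00035647, -0.00126985,
       -0.00215106,  0.00106532]), 'tau': array([ 4.86963636e-04, -5.63415456e+01,  1.22624706e+00, -1.93443811e+01,
        1.09412265e-02,  1.05574768e-02,  1.10869880e-05]), 'ee_pos': array([0.21031027, 0.61451839, 0.30300953]), 'orientation': array([-1.34848957, -0.96178287,  0.96429774]), 'wrist_force': array([ 0.60858786, -0.5940092 , -0.42548355]), 'torque': array([0.00990265, 0.03008095, 0.00393481]), 'grip_width': 0.08544977140581675}
scene {'K': [[456.1107, 0.0, 275.5752], [0.0, 456.1107, 200.1229], [0.0, 0.0, 1.0]], 'rvec': [1.5339, 1.7029, -0.9145], 'tvec': [0.0321, -0.1958, 1.521]}
top {'K': [[531.9069, 0.0, 287.4026], [0.0, 531.9069, 207.8202], [0.0, 0.0, 1.0]], 'rvec': [2.1426, -2.1713, 0.1213], 'tvec': [0.0191, 0.5154, 1.3311]}
wrist {'K': [[321.4123, 0.0, 283.5214], [0.0, 321.4123, 212.8528], [0.0, 0.0, 1.0]], 'tool_from_camera': [[1.0, -0.0002, -0.0007, -0.0002], [0.0006, -0.2731, 0.962, -0.0711], [-0.0004, -0.962, -0.2731, 0.0688], [0.0, 0.0, 0.0, 1.0]]}
```

View images.

View pics/scene0.png

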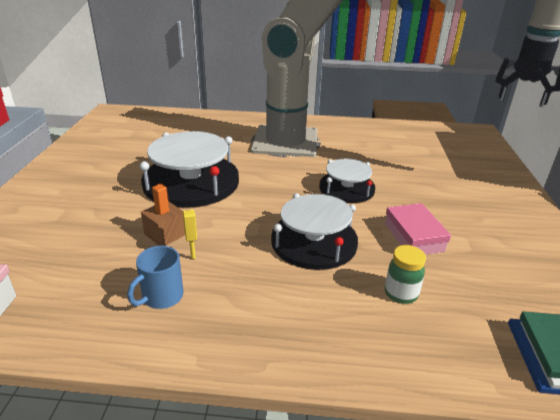

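View pics/top0.png

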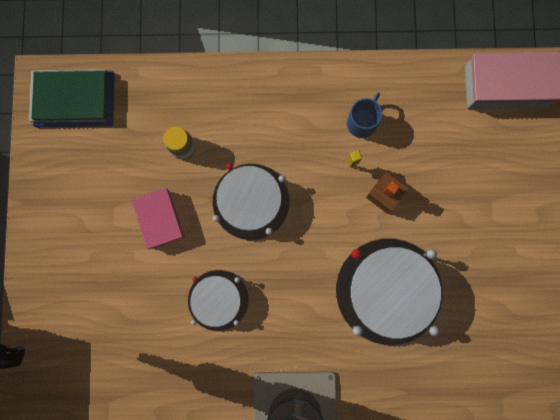

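View pics/wrist0.png

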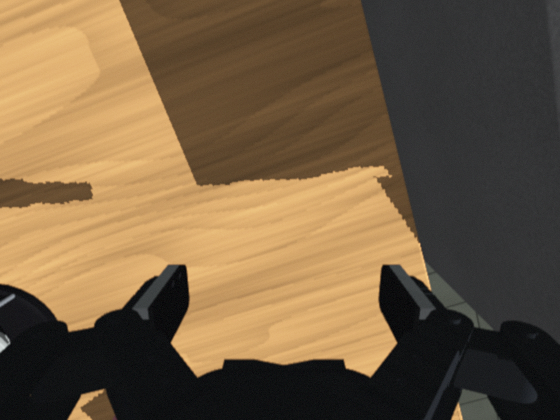

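Run:
```python
from scipy.spatial.transform import Rotation as R
import numpy as np
print(R.from_rotvec([-1.34848957, -0.96178287,  0.96429774]).as_matrix().round(4))
```

```text
[[ 3.239e-01 -6.000e-04 -9.461e-01]
 [ 9.461e-01 -1.800e-03  3.239e-01]
 [-1.900e-03 -1.000e+00 -0.000e+00]]
```

```bash
cat >> h.py <<'E'
def ray(d,uv):
    Rm,_=cv2.Rodrigues(np.array(d['rvec'])); t=np.array(d['tvec']).ravel()
    n=cv2.undistortPoints(np.array(uv,float).reshape(-1,1,2),np.array(d['K']),None).reshape(-1,2)
    dirs=np.c_[n,np.ones(len(n))]@Rm
    return -Rm.T@t,dirs
def onplane(d,uv,z):
    c,v=ray(d,uv); return c+v*((z-c[2])/v[:,2])[:,None]
def proj(d,P): return cv2.projectPoints(np.array(P,float).reshape(-1,3),np.array(d['rvec']),np.array(d['tvec']),np.array(d['K']),None)[0].reshape(-1,2)
def cloud(d):
    Rm,_=cv2.Rodrigues(np.array(d['rvec'])); t=np.array(d['tvec']).ravel()
    z=d['z_map']; v,u=np.mgrid[:z.shape[0],:z.shape[1]]
    K=d['K']; P=np.stack([(u-K[0,2])/K[0,0]*z,(v-K[1,2])/K[1,1]*z,z],-1)
    return (P-t)@Rm
def blobs(m,mn=8):
    n,l,s,c=cv2.connectedComponentsWithStats(m.astype(np.uint8))
    return [(c[i].round(2).tolist(),s[i].tolist(),l==i) for i in range(1,n) if s[i,4]>=mn]
E
python3 - <<'E'
from h import *
for n in ['top','scene']:
    d=dict(np.load(n+'0.npz')); px=d['pixels']; hsv=cv2.cvtColor(px,cv2.COLOR_RGB2HSV); H,S,V=[hsv[...,i].astype(int) for i in range(3)]
    C=cloud(d)
    for name,m,z in [('red',((H<4)|(H>176))&(S>180)&(V>100),.068),('orange',(H>=5)&(H<12)&(S>215)&(V>120),.13),('yellow',(H>22)&(H<32)&(S>180),.1),('pink',(H>160)&(H<177)&(S>100),.05),('blue',(H>100)&(H<115)&(S>140),.092),('white',(S<30)&(V>200),.068)]:
        for c,s,M in blobs(m):
            Q=C[M&(d['z_map']>0)]
            print(n,name,c,s,'plane',onplane(d,c,z)[0].round(4),'cloud med',np.median(Q,0).round(3),'zmax',Q[:,2].max().round(3))
E
```

```text
top red [228.17, 165.28] [226, 163, 5, 6, 18] plane [0.621  0.1596 0.068 ] cloud med [0.62  0.159 0.075] zmax 0.08
top red [355.06, 253.53] [352, 250, 7, 8, 47] plane [ 0.3956 -0.1531  0.068 ] cloud med [ 0.395 -0.149  0.101] zmax 0.109
top red [194.11, 279.33] [193, 278, 3, 4, 9] plane [0.3377 0.2432 0.068 ] cloud med [0.338 0.245 0.057] zmax 0.062
top orange [389.8, 185.4] [386, 182, 8, 8, 15] plane [ 0.5542 -0.2328  0.13  ] cloud med [ 0.555 -0.233  0.13 ] zmax 0.134
top yellow [174.36, 137.88] [164, 127, 23, 23, 266] plane [0.6853 0.289  0.1   ] cloud med [0.685 0.29  0.1  ] zmax 0.107
top yellow [353.88, 157.12] [348, 151, 13, 15, 128] plane [ 0.6305 -0.153   0.1   ] cloud med [ 0.628 -0.151  0.121] zmax 0.13
top pink [157.0, 218.23] [132, 189, 51, 60, 1957] plane [0.4914 0.3414 0.05  ] cloud med [0.492 0.341 0.05 ] zmax 0.059
top blue [39.08, 124.17] [34, 123, 12, 3, 24] plane [0.7275 0.6299 0.092 ] cloud med [0.75  0.666 0.016] zmax 0.02
scene red [358.52, 33.02] [354, 7, 11, 52, 279] plane [-1.3528  0.3152  0.068 ] cloud med [-0.574  0.249  0.233] zmax 0.334
scene red [426.44
[... 2228 characters left out ...]
85, 194, 68, 38, 1458] plane [0.5258 0.1187 0.068 ] cloud med [0.559 0.118 0.086] zmax 0.091
scene white [353.31, 206.94] [352, 205, 4, 5, 16] plane [0.4807 0.1939 0.068 ] cloud med [0.492 0.192 0.075] zmax 0.079
scene white [278.58, 226.89] [277, 225, 4, 5, 19] plane [0.5812 0.0272 0.068 ] cloud med [0.592 0.028 0.075] zmax 0.078
scene white [5.71, 293.64] [0, 275, 16, 40, 386] plane [ 0.8404 -0.4349  0.068 ] cloud med [ 0.803 -0.47   0.027] zmax 0.064
scene white [415.53, 289.71] [410, 280, 13, 18, 126] plane [0.7466 0.294  0.068 ] cloud med [0.715 0.304 0.039] zmax 0.057
scene white [556.23, 381.38] [553, 379, 7, 6, 39] plane [0.9213 0.4713 0.068 ] cloud med [0.889 0.498 0.028] zmax 0.031
```

Run:
```python
from h import *
d=dict(np.load('top0.npz')); C=cloud(d); px=d['pixels']; hsv=cv2.cvtColor(px,cv2.COLOR_RGB2HSV); S=hsv[...,1].astype(int);V=hsv[...,2].astype(int)
balls={}
for nm,(u,v) in dict(red=(228,165),w1=(215,218),w2=(268,231),w3=(281,179)).items():
    sl=np.zeros(V.shape,bool); sl[v-6:v+7,u-6:u+7]=1
    z=C[...,2]
    m=sl&(V>130)&((S<60) if nm!='red' else (S>150))
    ys,xs=np.nonzero(m); 
    m2=m&(z>.05)&(z<.082)
    b=sorted(blobs(m2,3),key=lambda x:-x[1][4])[0]
    P=onplane(d,b[0],.070)[0]; balls[nm]=P
    print(nm,b[0],b[1],P.round(4), np.median(C[b[2]],0).round(4))
print('mids',(balls['red']+balls['w2'])/2,(balls['w1']+balls['w3'])/2, np.linalg.norm(balls['red']-balls['w2']),np.linalg.norm(balls['w1']-balls['w3']))
a=balls['red']-balls['w2'];b=balls['w1']-balls['w3']
print(np.degrees(np.arctan2(a[1],a[0])),np.degrees(np.arctan2(b[1],b[0])))
# plate cloud
for n in ['top','scene']:
    d=dict(np.load(n+'0.npz')); C=cloud(d); c0=(sum(balls.values())/4)[:2]
    r=np.hypot(C[...,0]-c0[0],C[...,1]-c0[1]); m=(r<.075)&(C[...,2]>.07)&(C[...,2]<.11)
    Q=C[m]; A=np.c_[Q[:,:2]-c0,np.ones(len(Q))]; s,res,_,_=np.linalg.lstsq(A,Q[:,2],rcond=None); 
    print(n,len(Q),s, np.std(A@s-Q[:,2]),np.degrees(np.arctan2(s[1],s[0])))
# holder/ probe handle
d=dict(np.load('top0.npz')); C=cloud(d)
X,Y,Z=C[...,0],C[...,1],C[...,2]
m=(abs(X-.555)<.08)&(abs(Y+.233)<.08)
ys,xs=np.nonzero(m&(Z>.11)); print('top handle',xs.mean(),ys.mean(),len(xs),cv2.minAreaRect(np.c_[xs,ys].astype(np.float32)),C[m&(Z>.11)].mean(0))
ys,xs=np.nonzero(m&(Z>.055)&(Z<.075)); 
Q=C[m&(Z>.055)&(Z<.075)]; print('holder',len(Q),cv2.minAreaRect((Q[:,:2]*1000).astype(np.float32)))
Q=C[m&(Z>.12)]; print('handle',cv2.minAreaRect((Q[:,:2]*1000).astype(np.float32)))
for n,z in [('top',8),('scene',5)]:
    im=dict(np.load(n+'0.npz'))['pixels']
    x,y=(380,185) if n=='top' else (165,220)
    w=45; cv2.imwrite(f'pics/hold_{n}.png',cv2.cvtColor(cv2.resize(im[y-w:y+w,x-w:x+w],(540,540),interpolation=cv2.INTER_CUBIC),cv2.COLOR_RGB2BGR))
```

```text
red [227.62, 165.38] [226, 164, 4, 4, 13] [0.6204 0.1608 0.07  ] [0.6197 0.1598 0.0754]
w1 [214.19, 217.81] [213, 216, 4, 5, 16] [0.4885 0.1941 0.07  ] [0.4875 0.1937 0.075 ]
w2 [267.5, 230.5] [266, 229, 4, 4, 14] [0.4551 0.062  0.07  ] [0.4548 0.0618 0.0746]
w3 [280.57, 177.36] [279, 175, 4, 5, 14] [0.588  0.0281 0.07  ] [0.5865 0.0269 0.0766]
mids [0.53775908 0.11136525 0.07      ] [0.53823309 0.11109487 0.07      ] 0.19255089556296906 0.19352214877717538
30.878661748943166 120.94237197748872
top 2880 [0.02588669 0.05000715 0.08398238] 0.002616104523165943 62.63121453551069
scene 1930 [0.02389272 0.0505142  0.08491212] 0.001061264167354902 64.68631001257928
top handle 383.62179487179486 179.6602564102564 156 ((375.77301025390625, 172.24893188476562), (55.29128646850586, 11.366880416870117), 42.35745620727539) [ 0.569012   -0.21904293  0.12653552]
holder 650 ((574.6539916992188, -212.35775756835938), (144.55966186523438, 72.84719848632812), 51.150001525878906)
handle ((585.8443603515625, -199.4814910888672), (132.31161499023438, 24.93380355834961), 48.489280700683594)
```

View pics/hold_top.png

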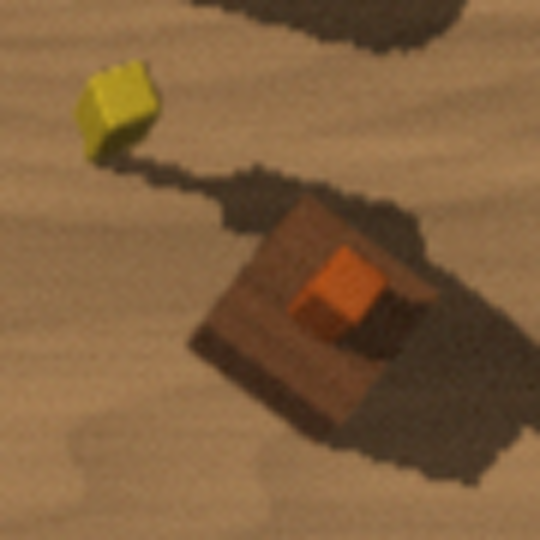

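View pics/hold_scene.png

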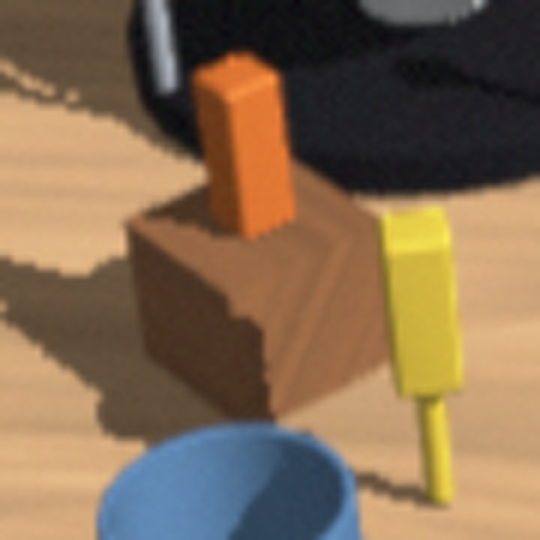

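Run:
```python
from h import *
d=dict(np.load('top0.npz')); C=cloud(d); px=d['pixels']; hsv=cv2.cvtColor(px,cv2.COLOR_RGB2HSV);H,S,V=[hsv[...,i].astype(int) for i in range(3)]
X,Y,Z=C[...,0],C[...,1],C[...,2]
reg=np.zeros(V.shape,bool); reg[170:220,362:420]=1
for nm,lo,hi,z in [('handle',.123,.14,.13),('holder',.06,.07,.065)]:
    m=reg&(Z>lo)&(Z<hi); ys,xs=np.nonzero(m); P=onplane(d,np.c_[xs,ys],z)
    print(nm,len(xs),xs.mean(),ys.mean(),P.mean(0).round(4),cv2.minAreaRect((P[:,:2]*1000).astype(np.float32)))
m=reg&(H<14)&(S>200)&(V>150); ys,xs=np.nonzero(m);P=onplane(d,np.c_[xs,ys],.13)
print(len(xs),P.mean(0),cv2.minAreaRect((P[:,:2]*1000).astype(np.float32)))
```

```text
handle 102 392.97058823529414 187.04901960784315 [ 0.5501 -0.2402  0.13  ] ((550.2205810546875, -240.28091430664062), (23.431623458862305, 24.07256507873535), 43.89142990112305)
holder 577 387.6360485268631 191.42807625649914 [ 0.5494 -0.2392  0.065 ] ((550.62353515625, -240.88088989257812), (69.64299011230469, 71.23556518554688), 52.018253326416016)
64 [ 0.55075257 -0.23813974  0.13      ] ((550.9240112304688, -238.604248046875), (20.08898162841797, 18.934467315673828), 43.90329360961914)
```

```bash
cat >> h.py <<'E'
from scipy.spatial.transform import Rotation as R
def plan(xyz,az,rows=8,vmax=40.,wmax=.12):
    """rows toward a tool-down pose at xyz(TCP, m), tool x azimuth az(deg)"""
    o=get_obs(); p=o['ee_pos'].copy(); r=R.from_rotvec(o['orientation']); a=np.radians(az)
    T=R.from_matrix(np.c_[[np.cos(a),np.sin(a),0],[0,0,-1],[-np.sin(a),np.cos(a),0]])
    dw=(r.inv()*T).as_rotvec(); D=(np.array(xyz)-p)*1000
    n=int(np.ceil(max(np.linalg.norm(D)/vmax,np.linalg.norm(dw)/wmax,1)))
    x=r.as_matrix()[:,0]
    print('t %.2f'%o['t'],'p',(p*1000).round(1),'az %.1f'%np.degrees(np.arctan2(x[1],x[0])),'F',o['wrist_force'].round(2),'w %.4f'%o['grip_width'],'D',D.round(1),'dw',dw.round(3),'rows',n)
    for i in range(min(n,rows)):
        t=r.inv().apply(D/n); print(i,t.round(1).tolist(),(dw/n).round(3).tolist()); r=r*R.from_rotvec(dw/n)
E
python3 -c "
from h import *
plan([.55,-.24,.30],-46)"
```

```text
t 0.15 p [210.3 614.7 303.2] az 71.1 F [-0.39  0.26 -0.6 ] w 0.0857 D [ 339.7 -854.7   -3.2] dw [ 1.000e-03  2.044e+00 -1.000e-03] rows 23
0 [-30.4, 0.2, -26.0] [0.0, 0.089, -0.0]
1 [-27.9, 0.2, -28.6] [0.0, 0.089, -0.0]
2 [-25.3, 0.2, -31.0] [0.0, 0.089, -0.0]
3 [-22.5, 0.2, -33.1] [0.0, 0.089, -0.0]
4 [-19.4, 0.2, -34.9] [0.0, 0.089, -0.0]
5 [-16.2, 0.2, -36.5] [0.0, 0.089, -0.0]
6 [-12.9, 0.2, -37.8] [0.0, 0.089, -0.0]
7 [-9.5, 0.2, -38.8] [0.0, 0.089, -0.0]
```

send_rows(deltas=[{"jaw":1,"tx":-30,"ty":0,"tz":-26,"wy":0.09},{"jaw":1,"tx":-28,"ty":0,"tz":-28,"wy":0.09},{"jaw":1,"tx":-25,"ty":0,"tz":-31,"wy":0.09},{"jaw":1,"tx":-22,"ty":0,"tz":-33,"wy":0.09},{"jaw":1,"tx":-19,"ty":0,"tz":-35,"wy":0.09},{"jaw":1,"tx":-16,"ty":0,"tz":-36,"wy":0.09},{"jaw":1,"tx":-13,"ty":0,"tz":-38,"wy":0.09},{"jaw":1,"tx":-10,"ty":0,"tz":-39,"wy":0.09}], squeeze=80)

```text
$.deltas[0]: bad value
```

```bash
python3 -c "
from h import *
plan([.55,-.24,.30],-46)"
```

```text
t 0.15 p [210.3 614.7 303.2] az 71.1 F [-0.39  0.26 -0.6 ] w 0.0857 D [ 339.7 -854.7   -3.2] dw [ 1.000e-03  2.044e+00 -1.000e-03] rows 23
0 [-30.4, 0.2, -26.0] [0.0, 0.089, -0.0]
1 [-27.9, 0.2, -28.6] [0.0, 0.089, -0.0]
2 [-25.3, 0.2, -31.0] [0.0, 0.089, -0.0]
3 [-22.5, 0.2, -33.1] [0.0, 0.089, -0.0]
4 [-19.4, 0.2, -34.9] [0.0, 0.089, -0.0]
5 [-16.2, 0.2, -36.5] [0.0, 0.089, -0.0]
6 [-12.9, 0.2, -37.8] [0.0, 0.089, -0.0]
7 [-9.5, 0.2, -38.8] [0.0, 0.089, -0.0]
```

Probably every key must be present in every row.

send_rows(deltas=[{"jaw":1,"tx":-30,"ty":0,"tz":-26,"wx":0,"wy":0.09,"wz":0},{"jaw":1,"tx":-28,"ty":0,"tz":-28,"wx":0,"wy":0.09,"wz":0},{"jaw":1,"tx":-25,"ty":0,"tz":-31,"wx":0,"wy":0.09,"wz":0},{"jaw":1,"tx":-22,"ty":0,"tz":-33,"wx":0,"wy":0.09,"wz":0},{"jaw":1,"tx":-19,"ty":0,"tz":-35,"wx":0,"wy":0.09,"wz":0},{"jaw":1,"tx":-16,"ty":0,"tz":-36,"wx":0,"wy":0.09,"wz":0},{"jaw":1,"tx":-13,"ty":0,"tz":-38,"wx":0,"wy":0.09,"wz":0},{"jaw":1,"tx":-10,"ty":0,"tz":-39,"wx":0,"wy":0.09,"wz":0}], squeeze=80)

```text
t: 0.82
ee_pos: [0.3215, 0.3153, 0.2983]
orientation: [-1.528, -0.393, 0.399]
wrist_force: [1.1, 0.2, -0.2]
grip_width: 0.0856
```

```bash
python3 -c "
from h import *
plan([.55,-.24,.30],-46)"
```

```text
t 0.82 p [321.5 315.3 298.3] az 29.0 F [ 1.13  0.22 -0.18] w 0.0856 D [ 228.5 -555.3    1.7] dw [-0.004  1.308 -0.007] rows 16
0 [-4.3, -0.3, -37.3] [-0.0, 0.082, -0.0]
1 [-1.2, -0.3, -37.5] [-0.0, 0.082, -0.0]
2 [1.8, -0.3, -37.5] [-0.0, 0.082, -0.0]
3 [4.9, -0.3, -37.2] [-0.0, 0.082, -0.0]
4 [7.9, -0.3, -36.7] [-0.0, 0.082, -0.0]
5 [10.9, -0.3, -35.9] [-0.0, 0.082, -0.0]
6 [13.8, -0.3, -34.9] [-0.0, 0.082, -0.0]
7 [16.6, -0.3, -33.7] [-0.0, 0.082, -0.0]
```

send_rows(deltas=[{"jaw":1,"tx":-4,"ty":0,"tz":-40,"wx":0,"wy":0.085,"wz":0},{"jaw":1,"tx":-1,"ty":0,"tz":-40,"wx":0,"wy":0.085,"wz":0},{"jaw":1,"tx":2,"ty":0,"tz":-40,"wx":0,"wy":0.085,"wz":0},{"jaw":1,"tx":5,"ty":0,"tz":-39,"wx":0,"wy":0.085,"wz":0},{"jaw":1,"tx":8,"ty":0,"tz":-39,"wx":0,"wy":0.085,"wz":0},{"jaw":1,"tx":11,"ty":0,"tz":-38,"wx":0,"wy":0.085,"wz":0},{"jaw":1,"tx":14,"ty":0,"tz":-37,"wx":0,"wy":0.085,"wz":0},{"jaw":1,"tx":17,"ty":0,"tz":-35,"wx":0,"wy":0.085,"wz":0}])

```text
t: 1.48
ee_pos: [0.4354, 0.0043, 0.297]
orientation: [-1.558, 0.165, -0.159]
wrist_force: [1.6, 0.5, -0.5]
grip_width: 0.0853
```

```bash
python3 -c "
from h import *
plan([.55,-.24,.30],-46)"
```

```text
t 1.48 p [435.4   4.3 297. ] az -11.8 F [ 1.58  0.51 -0.5 ] w 0.0853 D [ 114.6 -244.3    3. ] dw [-0.005  0.596 -0.007] rows 7
0 [23.2, -0.7, -30.8] [-0.001, 0.085, -0.001]
1 [25.7, -0.7, -28.7] [-0.001, 0.085, -0.001]
2 [28.1, -0.6, -26.4] [-0.001, 0.085, -0.001]
3 [30.2, -0.6, -23.9] [-0.001, 0.085, -0.001]
4 [32.1, -0.6, -21.3] [-0.001, 0.085, -0.001]
5 [33.8, -0.5, -18.5] [-0.001, 0.085, -0.001]
6 [35.3, -0.5, -15.5] [-0.001, 0.085, -0.001]
```

send_rows(deltas=[{"jaw":1,"tx":23,"ty":0,"tz":-31,"wx":0,"wy":0.085,"wz":0},{"jaw":1,"tx":26,"ty":0,"tz":-29,"wx":0,"wy":0.085,"wz":0},{"jaw":1,"tx":28,"ty":0,"tz":-26,"wx":0,"wy":0.085,"wz":0},{"jaw":1,"tx":30,"ty":0,"tz":-24,"wx":0,"wy":0.085,"wz":0},{"jaw":1,"tx":32,"ty":0,"tz":-21,"wx":0,"wy":0.085,"wz":0},{"jaw":1,"tx":34,"ty":0,"tz":-18,"wx":0,"wy":0.085,"wz":0},{"jaw":1,"tx":35,"ty":0,"tz":-15,"wx":0,"wy":0.085,"wz":0},{"jaw":1,"tx":12,"ty":0,"tz":-5,"wx":0,"wy":0.04,"wz":0}])

```text
t: 2.15
ee_pos: [0.5542, -0.2715, 0.2938]
orientation: [-1.456, 0.691, -0.683]
wrist_force: [0.7, -0.7, 0.9]
grip_width: 0.0855
```

```bash
python3 -c "
from h import *
plan([.55,-.24,.30],-46)
d=cam('wrist'); save(d,'wrist1.png'); o=d.pop('obs'); np.savez('wrist1.npz',p=o['ee_pos'],r=o['orientation'],**d)"
```

```text
t 2.15 p [ 554.2 -271.5  293.8] az -50.4 F [ 0.67 -0.7   0.95] w 0.0855 D [-4.2 31.5  6.2] dw [-0.001 -0.077 -0.006] rows 1
0 [-27.0, -6.0, 16.8] [-0.001, -0.077, -0.006]
```

View pics/wrist1.png

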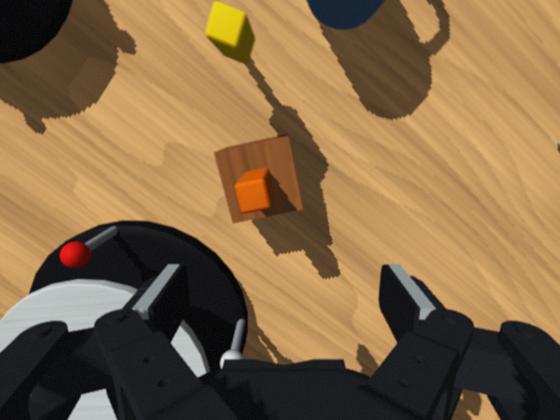

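```bash
cat >> h.py <<'E'
def wcloud(d,p,r):
    z=d['z_map']; v,u=np.mgrid[:z.shape[0],:z.shape[1]]; K=d['K']
    P=np.stack([(u-K[0,2])/K[0,0]*z,(v-K[1,2])/K[1,1]*z,z],-1); T=d['tool_from_camera']
    return (P@T[:3,:3].T+T[:3,3])@R.from_rotvec(r).as_matrix().T+p
def wplane(d,p,r,uv,z):
    K=d['K'];T=d['tool_from_camera'];Rm=R.from_rotvec(r).as_matrix()
    uv=np.array(uv,float).reshape(-1,2); v=np.c_[(uv-[K[0,2],K[1,2]])/[K[0,0],K[1,1]],np.ones(len(uv))]@(Rm@T[:3,:3]).T
    c=Rm@T[:3,3]+p; return c+v*((z-c[2])/v[:,2])[:,None]
E
python3 - <<'E'
from h import *
d=dict(np.load('wrist1.npz')); p,r=d['p'],d['r']; C=wcloud(d,p,r); Z=C[...,2]
reg=np.zeros(Z.shape,bool); reg[125:232,205:312]=1
print(np.median(C[40:60,80:100,2]), np.median(C[150:160,460:480,2]))
for nm,lo,hi,z in [('handle',.122,.14,.13),('holder',.058,.072,.065)]:
    m=reg&(Z>lo)&(Z<hi); ys,xs=np.nonzero(m); P=wplane(d,p,r,np.c_[xs,ys],z)
    print(nm,len(xs),xs.mean(),ys.mean(),np.median(Z[m]),P.mean(0).round(4),cv2.minAreaRect((P[:,:2]*1000).astype(np.float32)))
E
```

```text
0.0008977362788434029 0.0010757842920416094
handle 1014 251.82051282051282 194.18244575936885 0.13074735184509412 [ 0.552  -0.2421  0.13  ] ((551.8583984375, -242.15670776367188), (24.536592483520508, 24.446775436401367), 51.28789520263672)
holder 4132 259.68731848983543 175.24177153920618 0.06602474480218797 [ 0.5552 -0.2407  0.065 ] ((550.8093872070312, -242.38290405273438), (70.50525665283203, 70.28575134277344), 51.5114631652832)
```

```bash
python3 -c "
from h import *
plan([.551,-.2418,.24],-38.6,vmax=22)"
```

```text
t 2.20 p [ 553.9 -272.6  293.6] az -50.5 F [ 1.37 -2.3   0.7 ] w 0.0853 D [ -2.9  30.8 -53.6] dw [-0.    -0.208 -0.005] rows 3
0 [-8.4, 17.9, 5.8] [-0.0, -0.069, -0.002]
1 [-8.0, 17.9, 6.3] [-0.0, -0.069, -0.002]
2 [-7.6, 17.9, 6.9] [-0.0, -0.069, -0.002]
```

send_rows(deltas=[{"jaw":1,"tx":-8,"ty":12,"tz":6,"wx":0,"wy":-0.07,"wz":-0.002},{"jaw":1,"tx":-8,"ty":14,"tz":6,"wx":0,"wy":-0.07,"wz":-0.002},{"jaw":1,"tx":-8,"ty":14,"tz":7,"wx":0,"wy":-0.068,"wz":-0.001},{"jaw":1,"tx":0,"ty":10,"tz":0,"wx":0,"wy":0,"wz":0},{"jaw":1,"tx":0,"ty":4,"tz":0,"wx":0,"wy":0,"wz":0},{"jaw":1,"tx":0,"ty":0,"tz":0,"wx":0,"wy":0,"wz":0},{"jaw":1,"tx":0,"ty":0,"tz":0,"wx":0,"wy":0,"wz":0},{"jaw":1,"tx":0,"ty":0,"tz":0,"wx":0,"wy":0,"wz":0}])

```text
t: 2.87
ee_pos: [0.5502, -0.244, 0.2363]
orientation: [-1.508, 0.528, -0.525]
wrist_force: [0.1, 0.1, 0.2]
grip_width: 0.0855
```

```bash
python3 -c "
from h import *
plan([.551,-.2418,.156],-38.6,vmax=22)
o=get_obs(); print((R.from_rotvec(o['orientation']).as_matrix()).round(4))"
```

```text
t 2.87 p [ 550.2 -244.   236.3] az -38.5 F [0.07 0.07 0.24] w 0.0855 D [  0.8   2.2 -80.3] dw [ 0.002  0.001 -0.001] rows 4
0 [-0.2, 20.1, 0.6] [0.001, 0.0, -0.0]
1 [-0.2, 20.1, 0.6] [0.001, 0.0, -0.0]
2 [-0.2, 20.1, 0.6] [0.001, 0.0, -0.0]
3 [-0.2, 20.1, 0.6] [0.001, 0.0, -0.0]
[[ 7.823e-01 -2.100e-03  6.229e-01]
 [-6.229e-01 -1.400e-03  7.823e-01]
 [-8.000e-04 -1.000e+00 -2.400e-03]]
```

send_rows(deltas=[{"jaw":1,"tx":0,"ty":15,"tz":1,"wx":0,"wy":0,"wz":0},{"jaw":1,"tx":0,"ty":18,"tz":1,"wx":0,"wy":0,"wz":0},{"jaw":1,"tx":0,"ty":18,"tz":0,"wx":0,"wy":0,"wz":0},{"jaw":1,"tx":0,"ty":15,"tz":0,"wx":0,"wy":0,"wz":0},{"jaw":1,"tx":0,"ty":8,"tz":0,"wx":0,"wy":0,"wz":0},{"jaw":1,"tx":0,"ty":3,"tz":0,"wx":0,"wy":0,"wz":0},{"jaw":1,"tx":0,"ty":0,"tz":0,"wx":0,"wy":0,"wz":0},{"jaw":1,"tx":0,"ty":0,"tz":0,"wx":0,"wy":0,"wz":0}])

```text
t: 3.53
ee_pos: [0.5559, -0.2481, 0.1633]
orientation: [-1.511, 0.521, -0.542]
wrist_force: [0.6, 0.0, -0.4]
grip_width: 0.0856
```

```bash
python3 -c "
from h import *
plan([.551,-.2418,.156],-38.6,vmax=22)
d=cam('wrist'); save(d,'wrist2.png')"
```

```text
t 3.53 p [ 555.9 -248.1  163.3] az -38.9 F [ 0.64  0.   -0.39] w 0.0856 D [-4.9  6.3 -7.3] dw [ 0.001 -0.005  0.014] rows 1
0 [-7.9, 7.2, 1.9] [0.001, -0.005, 0.014]
```

View pics/wrist2.png

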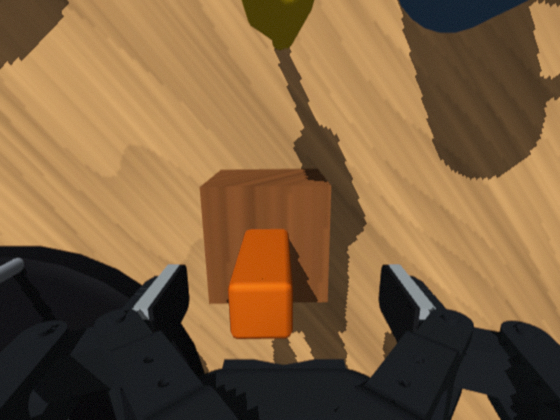

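send_rows(deltas=[{"jaw":1,"tx":-4,"ty":3,"tz":1,"wx":0,"wy":-0.002,"wz":0.007},{"jaw":1,"tx":-3,"ty":3,"tz":1,"wx":0,"wy":-0.002,"wz":0.005},{"jaw":1,"tx":-1,"ty":1,"tz":0,"wx":0,"wy":0,"wz":0.002},{"jaw":1,"tx":0,"ty":0,"tz":0,"wx":0,"wy":0,"wz":0},{"jaw":1,"tx":0,"ty":0,"tz":0,"wx":0,"wy":0,"wz":0},{"jaw":1,"tx":0,"ty":0,"tz":0,"wx":0,"wy":0,"wz":0},{"jaw":1,"tx":0,"ty":0,"tz":0,"wx":0,"wy":0,"wz":0},{"jaw":1,"tx":0,"ty":0,"tz":0,"wx":0,"wy":0,"wz":0}])

```text
t: 4.25
ee_pos: [0.552, -0.2414, 0.1587]
orientation: [-1.506, 0.524, -0.53]
wrist_force: [0.9, 0.4, 0.6]
grip_width: 0.0854
```

```bash
python3 -c "
from h import *
plan([.551,-.2418,.156],-38.6,vmax=22)"
```

```text
t 4.25 p [ 552.  -241.4  158.7] az -38.6 F [0.94 0.41 0.58] w 0.0854 D [-1.  -0.4 -2.7] dw [-0.001  0.     0.004] rows 1
0 [-0.5, 2.7, -0.9] [-0.001, 0.0, 0.004]
```

send_rows(deltas=[{"jaw":1,"tx":-0.5,"ty":1,"tz":-1,"wx":0,"wy":0,"wz":0.004},{"jaw":0,"tx":0,"ty":0,"tz":0,"wx":0,"wy":0,"wz":0},{"jaw":0,"tx":0,"ty":0,"tz":0,"wx":0,"wy":0,"wz":0},{"jaw":0,"tx":0,"ty":0,"tz":0,"wx":0,"wy":0,"wz":0},{"jaw":0,"tx":0,"ty":0,"tz":0,"wx":0,"wy":0,"wz":0},{"jaw":0,"tx":0,"ty":0,"tz":0,"wx":0,"wy":0,"wz":0},{"jaw":0,"tx":0,"ty":0,"tz":0,"wx":0,"wy":0,"wz":0},{"jaw":0,"tx":0,"ty":0,"tz":0,"wx":0,"wy":0,"wz":0}], squeeze=80)

```text
t: 4.92
ee_pos: [0.551, -0.2423, 0.1579]
orientation: [-1.505, 0.527, -0.528]
wrist_force: [0.3, 0.7, 0.0]
grip_width: 0.0228
```

```bash
python3 -c "
from h import *
plan([.551,-.2418,.156],-38.6,vmax=22)
d=cam('wrist'); save(d,'wrist3.png')"
```

```text
t 4.92 p [ 551.  -242.3  157.9] az -38.6 F [0.29 0.67 0.02] w 0.0228 D [ 0.   0.5 -1.9] dw [-0.001 -0.     0.   ] rows 1
0 [-0.3, 1.9, 0.4] [-0.001, -0.0, 0.0]
```

View pics/wrist3.png

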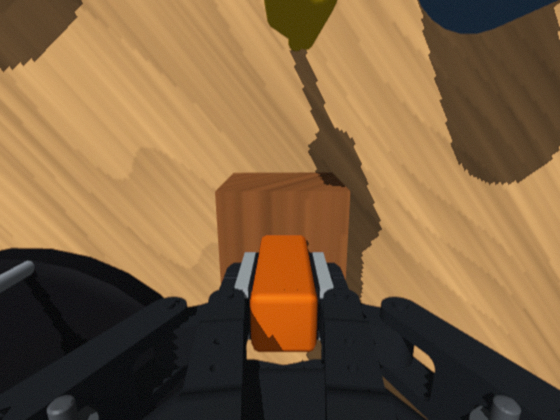

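send_rows(deltas=[{"jaw":0,"tx":0,"ty":-6,"tz":0,"wx":0,"wy":0,"wz":0},{"jaw":0,"tx":0,"ty":-6,"tz":0,"wx":0,"wy":0,"wz":0},{"jaw":0,"tx":0,"ty":-6,"tz":0,"wx":0,"wy":0,"wz":0},{"jaw":0,"tx":0,"ty":-6,"tz":0,"wx":0,"wy":0,"wz":0},{"jaw":0,"tx":0,"ty":0,"tz":0,"wx":0,"wy":0,"wz":0},{"jaw":0,"tx":0,"ty":0,"tz":0,"wx":0,"wy":0,"wz":0},{"jaw":0,"tx":0,"ty":0,"tz":0,"wx":0,"wy":0,"wz":0},{"jaw":0,"tx":0,"ty":0,"tz":0,"wx":0,"wy":0,"wz":0}])

```text
t: 5.63
ee_pos: [0.5506, -0.2419, 0.1844]
orientation: [-1.505, 0.527, -0.527]
wrist_force: [-0.6, -0.5, -1.9]
grip_width: 0.0232
```

```bash
python3 -c "
from h import *
plan([.551,-.2423,.235],-38.6,vmax=15)"
```

```text
t 5.63 p [ 550.6 -241.9  184.4] az -38.6 F [-0.64 -0.52 -1.9 ] w 0.0232 D [ 0.4 -0.4 50.6] dw [-0.001  0.    -0.001] rows 4
0 [0.1, -12.7, -0.0] [-0.0, 0.0, -0.0]
1 [0.1, -12.7, -0.0] [-0.0, 0.0, -0.0]
2 [0.1, -12.7, -0.0] [-0.0, 0.0, -0.0]
3 [0.1, -12.7, -0.0] [-0.0, 0.0, -0.0]
```

send_rows(deltas=[{"jaw":0,"tx":0,"ty":-8,"tz":0,"wx":0,"wy":0,"wz":0},{"jaw":0,"tx":0,"ty":-8,"tz":0,"wx":0,"wy":0,"wz":0},{"jaw":0,"tx":0,"ty":-8,"tz":0,"wx":0,"wy":0,"wz":0},{"jaw":0,"tx":0,"ty":-10,"tz":0,"wx":0,"wy":0,"wz":0},{"jaw":0,"tx":0,"ty":-14,"tz":0,"wx":0,"wy":0,"wz":0},{"jaw":0,"tx":0,"ty":-18,"tz":0,"wx":0,"wy":0,"wz":0},{"jaw":0,"tx":0,"ty":-20,"tz":0,"wx":0,"wy":0,"wz":0},{"jaw":0,"tx":0,"ty":-20,"tz":0,"wx":0,"wy":0,"wz":0}])

```text
t: 6.3
ee_pos: [0.5484, -0.241, 0.295]
orientation: [-1.504, 0.535, -0.521]
wrist_force: [0.6, -0.4, -2.6]
grip_width: 0.0233
```

```bash
python3 -c "
from h import *
a=np.radians(30.9)
s=np.array([.538,.1112])+.06*np.array([np.cos(a),np.sin(a)]); print(s)
plan([s[0],s[1],.29],-5,vmax=40)
d=cam('wrist'); save(d,'wrist4.png')
for n in ['top','scene']:
    d=cam(n); save(d,n+'1.png'); d.pop('obs'); np.savez(n+'1.npz',**d)
"
```

```text
[0.58948389 0.14201248]
t 6.30 p [ 548.4 -241.   295. ] az -38.7 F [ 0.62 -0.43 -2.57] w 0.0233 D [ 41.1 383.   -5. ] dw [-0.001 -0.587 -0.009] rows 10
0 [-20.7, 0.6, 32.5] [-0.0, -0.059, -0.001]
1 [-18.8, 0.6, 33.6] [-0.0, -0.059, -0.001]
2 [-16.8, 0.6, 34.7] [-0.0, -0.059, -0.001]
3 [-14.7, 0.6, 35.6] [-0.0, -0.059, -0.001]
4 [-12.6, 0.5, 36.4] [-0.0, -0.059, -0.001]
5 [-10.4, 0.5, 37.1] [-0.0, -0.059, -0.001]
6 [-8.2, 0.5, 37.6] [-0.0, -0.059, -0.001]
7 [-6.0, 0.5, 38.0] [-0.0, -0.059, -0.001]
```

View pics/wrist4.png

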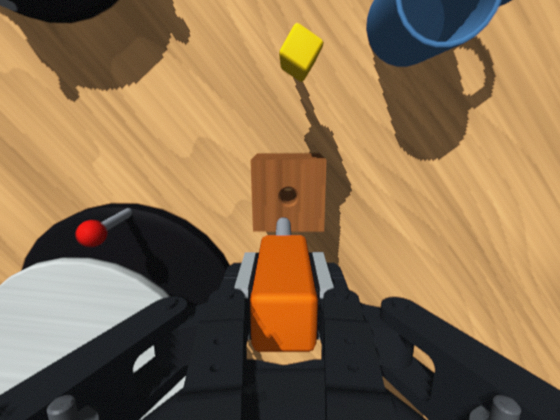

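View pics/scene1.png

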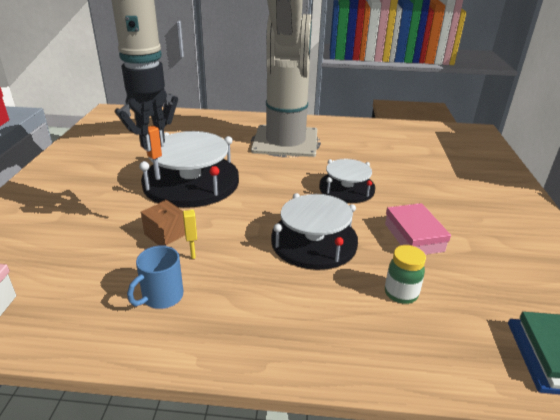

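```bash
python3 -c "
from h import *
plan([.5895,.142,.275],-38.6,vmax=40)"
```

```text
t 6.45 p [ 549.4 -241.6  295.7] az -38.6 F [-0.61  0.32 -1.73] w 0.0230 D [ 40.1 383.6 -20.7] dw [ 0.001 -0.001 -0.004] rows 10
0 [-20.8, 2.1, 32.5] [0.0, -0.0, -0.0]
1 [-20.8, 2.1, 32.5] [0.0, -0.0, -0.0]
2 [-20.8, 2.1, 32.5] [0.0, -0.0, -0.0]
3 [-20.8, 2.1, 32.5] [0.0, -0.0, -0.0]
4 [-20.8, 2.1, 32.5] [0.0, -0.0, -0.0]
5 [-20.8, 2.1, 32.5] [0.0, -0.0, -0.0]
6 [-20.8, 2.1, 32.5] [0.0, -0.0, -0.0]
7 [-20.8, 2.1, 32.5] [0.0, -0.0, -0.0]
```

send_rows(deltas=[{"jaw":0,"tx":-12,"ty":0,"tz":18,"wx":0,"wy":0,"wz":0},{"jaw":0,"tx":-21,"ty":0,"tz":32,"wx":0,"wy":0,"wz":0},{"jaw":0,"tx":-21,"ty":0,"tz":32,"wx":0,"wy":0,"wz":0},{"jaw":0,"tx":-21,"ty":0,"tz":32,"wx":0,"wy":0,"wz":0},{"jaw":0,"tx":-21,"ty":0,"tz":32,"wx":0,"wy":0,"wz":0},{"jaw":0,"tx":-21,"ty":0,"tz":32,"wx":0,"wy":0,"wz":0},{"jaw":0,"tx":-21,"ty":0,"tz":32,"wx":0,"wy":0,"wz":0},{"jaw":0,"tx":-21,"ty":0,"tz":32,"wx":0,"wy":0,"wz":0}])

```text
t: 7.12
ee_pos: [0.5734, 0.0452, 0.2902]
orientation: [-1.511, 0.555, -0.539]
wrist_force: [1.3, -0.6, -1.8]
grip_width: 0.0235
```

```bash
python3 -c "
from h import *
plan([.5895,.142,.275],-38.6,vmax=35)"
```

```text
t 7.12 p [573.4  45.2 290.2] az -40.0 F [ 1.26 -0.61 -1.8 ] w 0.0235 D [ 16.1  96.8 -15.2] dw [ 0.013 -0.024 -0.006] rows 3
0 [-16.6, 4.8, 28.2] [0.004, -0.008, -0.002]
1 [-16.4, 4.9, 28.3] [0.004, -0.008, -0.002]
2 [-16.1, 5.0, 28.5] [0.004, -0.008, -0.002]
```

send_rows(deltas=[{"jaw":0,"tx":-15,"ty":3,"tz":25,"wx":0.004,"wy":-0.006,"wz":-0.002},{"jaw":0,"tx":-14,"ty":3,"tz":24,"wx":0.004,"wy":-0.006,"wz":-0.002},{"jaw":0,"tx":-9,"ty":3,"tz":15,"wx":0.004,"wy":-0.006,"wz":-0.002},{"jaw":0,"tx":-5,"ty":2,"tz":9,"wx":0,"wy":-0.005,"wz":0},{"jaw":0,"tx":-3,"ty":2,"tz":5,"wx":0,"wy":0,"wz":0},{"jaw":0,"tx":0,"ty":0,"tz":0,"wx":0,"wy":0,"wz":0},{"jaw":0,"tx":0,"ty":0,"tz":0,"wx":0,"wy":0,"wz":0},{"jaw":0,"tx":0,"ty":0,"tz":0,"wx":0,"wy":0,"wz":0}])

```text
t: 7.78
ee_pos: [0.5826, 0.1507, 0.2691]
orientation: [-1.511, 0.527, -0.505]
wrist_force: [0.3, 0.1, -0.9]
grip_width: 0.0234
```

```bash
python3 -c "
from h import *
plan([.5895,.142,.254],-38.6,vmax=10)
d=cam('wrist'); save(d,'wrist5.png'); o=d.pop('obs'); np.savez('wrist5.npz',p=o['ee_pos'],r=o['orientation'],**d)
d=cam('scene'); save(d,'scene2.png'); d.pop('obs'); np.savez('scene2.npz',**d)
im=d['pixels'][120:290,230:400]; cv2.imwrite('pics/s2c.png',cv2.cvtColor(cv2.resize(im,(595,595),interpolation=cv2.INTER_CUBIC),cv2.COLOR_RGB2BGR))
"
```

```text
t 7.78 p [582.6 150.7 269.1] az -37.8 F [ 0.3   0.08 -0.89] w 0.0234 D [  6.9  -8.7 -15.1] dw [ 0.007  0.015 -0.012] rows 2
0 [5.5, 7.5, -1.3] [0.004, 0.007, -0.006]
1 [5.4, 7.5, -1.3] [0.004, 0.007, -0.006]
```

View pics/wrist5.png

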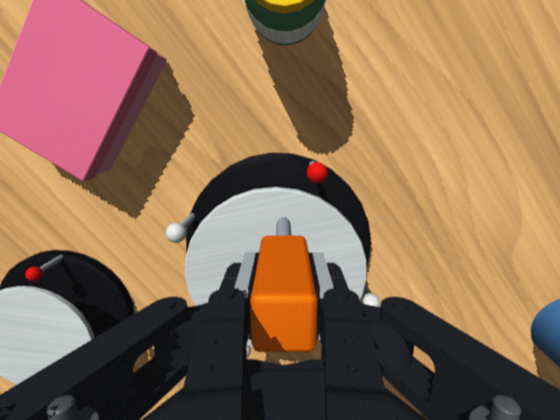

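View pics/s2c.png

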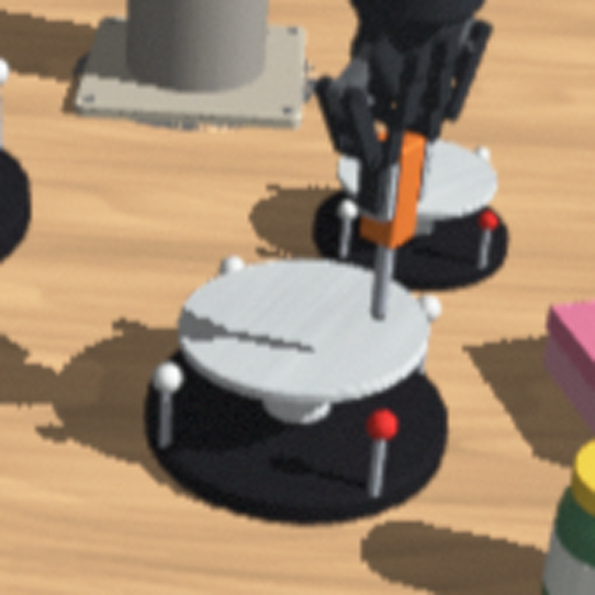

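Run:
```python
from h import *
d=dict(np.load('wrist5.npz')); p,r=d['p'],d['r']
hsv=cv2.cvtColor(d['pixels'],cv2.COLOR_RGB2HSV);H,S,V=[hsv[...,i].astype(int) for i in range(3)]
m=((H<4)|(H>176))&(S>150)&(V>80)
for c,s,M in blobs(m,40): print('red',c,s,wplane(d,p,r,c,.068))
m=(S<30)&(V>190)
for c,s,M in blobs(m,20):
    if s[4]<600: print('w',c,s,wplane(d,p,r,c,.068))
C=wcloud(d,p,r); z=C[...,2]; rr=np.hypot(C[...,0]-.538,C[...,1]-.1112)
m=(rr<.078)&(z>.072)&(z<.1); v,u=np.mgrid[:420,:560]; m&=(abs(u-284)>50)
Q=C[m]; A=np.c_[Q[:,:2]-[.538,.1112],np.ones(len(Q))]; s=np.linalg.lstsq(A,Q[:,2],rcond=None)[0]; print(len(Q),s,np.std(A@s-Q[:,2]),np.degrees(np.arctan2(s[1],s[0])))
d=dict(np.load('wrist1.npz'))
```

```text
red [316.16, 171.87] [306, 162, 21, 20, 325] [[0.61934375 0.15589257 0.068     ]]
red [32.23, 272.67] [25, 266, 16, 15, 173] [[0.35206838 0.24198608 0.068     ]]
w [172.64, 230.17] [166, 223, 14, 15, 156] [[0.486353   0.19211496 0.068     ]]
w [370.53, 299.87] [364, 295, 14, 11, 123] [[0.58802557 0.02531028 0.068     ]]
5047 [0.02278299 0.04763604 0.08508147] 0.0007489183983444095 64.4395084854399
```

```bash
python3 -c "
from h import *
plan([.5892,.1409,.246],-38.6,vmax=8)"
```

```text
t 7.88 p [582.9 150.2 269.5] az -37.8 F [ 0.62 -0.69 -1.88] w 0.0236 D [  6.3  -9.3 -23.5] dw [ 0.007  0.014 -0.011] rows 4
0 [2.7, 5.8, -0.8] [0.002, 0.003, -0.003]
1 [2.7, 5.9, -0.8] [0.002, 0.003, -0.003]
2 [2.7, 5.9, -0.8] [0.002, 0.003, -0.003]
3 [2.7, 5.9, -0.8] [0.002, 0.003, -0.003]
```

send_rows(deltas=[{"jaw":0,"tx":2.7,"ty":4,"tz":-0.8,"wx":0.002,"wy":0.003,"wz":-0.003},{"jaw":0,"tx":2.7,"ty":4,"tz":-0.8,"wx":0.002,"wy":0.003,"wz":-0.003},{"jaw":0,"tx":2.7,"ty":4,"tz":-0.8,"wx":0.002,"wy":0.003,"wz":-0.003},{"jaw":0,"tx":2.7,"ty":3,"tz":-0.8,"wx":0.002,"wy":0.003,"wz":-0.003},{"jaw":0,"tx":0,"ty":2,"tz":0,"wx":0,"wy":0,"wz":0},{"jaw":0,"tx":0,"ty":0,"tz":0,"wx":0,"wy":0,"wz":0},{"jaw":0,"tx":0,"ty":0,"tz":0,"wx":0,"wy":0,"wz":0},{"jaw":0,"tx":0,"ty":0,"tz":0,"wx":0,"wy":0,"wz":0}])

```text
t: 8.55
ee_pos: [0.5905, 0.1349, 0.2513]
orientation: [-1.504, 0.529, -0.536]
wrist_force: [-0.0, -1.0, -1.8]
grip_width: 0.0232
```

```bash
python3 -c "
from h import *
plan([.5892,.1409,.244],-38.6,vmax=8)"
```

```text
t 8.55 p [590.5 134.9 251.3] az -39.0 F [-0.05 -0.99 -1.79] w 0.0232 D [-1.3  6.  -7.3] dw [-0.002 -0.007  0.004] rows 2
0 [-2.4, 3.7, 1.9] [-0.001, -0.003, 0.002]
1 [-2.4, 3.7, 1.9] [-0.001, -0.003, 0.002]
```

send_rows(deltas=[{"jaw":0,"tx":-2,"ty":1,"tz":1.5,"wx":-0.001,"wy":-0.004,"wz":0.002},{"jaw":0,"tx":-1,"ty":1,"tz":1,"wx":0,"wy":-0.002,"wz":0.001},{"jaw":0,"tx":-0.5,"ty":1,"tz":0.4,"wx":0,"wy":0,"wz":0},{"jaw":0,"tx":0,"ty":1,"tz":0,"wx":0,"wy":0,"wz":0},{"jaw":0,"tx":0,"ty":1,"tz":0,"wx":0,"wy":0,"wz":0},{"jaw":0,"tx":0,"ty":0.5,"tz":0,"wx":0,"wy":0,"wz":0},{"jaw":0,"tx":0,"ty":0,"tz":0,"wx":0,"wy":0,"wz":0},{"jaw":0,"tx":0,"ty":0,"tz":0,"wx":0,"wy":0,"wz":0}])

```text
t: 9.22
ee_pos: [0.5895, 0.1413, 0.2456]
orientation: [-1.505, 0.525, -0.527]
wrist_force: [-0.7, 0.8, -1.8]
grip_width: 0.0233
```

```bash
python3 -c "
from h import *
plan([.5892,.1409,.244],-38.6,vmax=8)"
```

```text
t 9.22 p [589.5 141.3 245.6] az -38.5 F [-0.7   0.83 -1.75] w 0.0233 D [-0.3 -0.4 -1.6] dw [-0.002  0.002  0.   ] rows 1
0 [-0.0, 1.6, -0.5] [-0.002, 0.002, 0.0]
```

send_rows(deltas=[{"jaw":0,"tx":0,"ty":0.5,"tz":-0.2,"wx":0,"wy":0,"wz":0},{"jaw":0,"tx":0,"ty":0.5,"tz":-0.2,"wx":0,"wy":0,"wz":0},{"jaw":0,"tx":0,"ty":0.5,"tz":0,"wx":0,"wy":0,"wz":0},{"jaw":0,"tx":0,"ty":0.5,"tz":0,"wx":0,"wy":0,"wz":0},{"jaw":0,"tx":0,"ty":0.5,"tz":0,"wx":0,"wy":0,"wz":0},{"jaw":0,"tx":0,"ty":0.5,"tz":0,"wx":0,"wy":0,"wz":0},{"jaw":0,"tx":0,"ty":0.5,"tz":0,"wx":0,"wy":0,"wz":0},{"jaw":0,"tx":0,"ty":0.5,"tz":0,"wx":0,"wy":0,"wz":0}])

```text
t: 9.88
ee_pos: [0.5894, 0.1406, 0.2414]
orientation: [-1.504, 0.525, -0.527]
wrist_force: [-0.1, -0.2, -0.6]
grip_width: 0.0233
```

```bash
python3 -c "
from h import *
plan([.5892,.1409,.2387],-38.6,vmax=8)"
```

```text
t 9.88 p [589.4 140.6 241.4] az -38.5 F [-0.12 -0.2  -0.58] w 0.0233 D [-0.2  0.3 -2.7] dw [-0.002  0.001  0.001] rows 1
0 [-0.4, 2.7, 0.1] [-0.002, 0.001, 0.001]
```

send_rows(deltas=[{"jaw":0,"tx":0,"ty":0.4,"tz":0,"wx":0,"wy":0,"wz":0},{"jaw":0,"tx":0,"ty":0.4,"tz":0,"wx":0,"wy":0,"wz":0},{"jaw":0,"tx":0,"ty":0.4,"tz":0,"wx":0,"wy":0,"wz":0},{"jaw":0,"tx":0,"ty":0.3,"tz":0,"wx":0,"wy":0,"wz":0},{"jaw":0,"tx":0,"ty":0.3,"tz":0,"wx":0,"wy":0,"wz":0},{"jaw":0,"tx":0,"ty":0.3,"tz":0,"wx":0,"wy":0,"wz":0},{"jaw":0,"tx":0,"ty":0.3,"tz":0,"wx":0,"wy":0,"wz":0},{"jaw":0,"tx":0,"ty":0.3,"tz":0,"wx":0,"wy":0,"wz":0}])

```text
t: 10.55
ee_pos: [0.5894, 0.1406, 0.2384]
orientation: [-1.505, 0.525, -0.527]
wrist_force: [-0.4, 0.4, -1.6]
grip_width: 0.0233
```

```bash
python3 -c "
from h import *
plan([.5892,.1409,.2387],-38.6,vmax=8)"
```

```text
t 10.55 p [589.4 140.6 238.4] az -38.5 F [-0.45  0.37 -1.61] w 0.0233 D [-0.2  0.3  0.3] dw [-0.002  0.002  0.001] rows 1
0 [-0.3, -0.3, 0.1] [-0.002, 0.002, 0.001]
```

send_rows(deltas=[{"jaw":0,"tx":0,"ty":0.3,"tz":0,"wx":0,"wy":0,"wz":0},{"jaw":0,"tx":0,"ty":0.3,"tz":0,"wx":0,"wy":0,"wz":0},{"jaw":0,"tx":0,"ty":0.3,"tz":0,"wx":0,"wy":0,"wz":0},{"jaw":0,"tx":0,"ty":0.3,"tz":0,"wx":0,"wy":0,"wz":0},{"jaw":0,"tx":0,"ty":0.3,"tz":0,"wx":0,"wy":0,"wz":0},{"jaw":0,"tx":0,"ty":0.3,"tz":0,"wx":0,"wy":0,"wz":0},{"jaw":0,"tx":0,"ty":0.3,"tz":0,"wx":0,"wy":0,"wz":0},{"jaw":0,"tx":0,"ty":0.3,"tz":0,"wx":0,"wy":0,"wz":0}])

```text
t: 11.22
ee_pos: [0.5896, 0.1405, 0.2366]
orientation: [-1.504, 0.525, -0.528]
wrist_force: [-0.4, -0.2, 1.1]
grip_width: 0.0231
```

```bash
python3 -c "
from h import *
plan([.5892,.1409,.2387],-38.6,vmax=8)"
```

```text
t 11.22 p [589.6 140.5 236.6] az -38.5 F [-0.42 -0.19  1.13] w 0.0231 D [-0.4  0.4  2.1] dw [-0.003  0.001  0.001] rows 1
0 [-0.6, -2.1, 0.0] [-0.003, 0.001, 0.001]
```

send_rows(deltas=[{"jaw":0,"tx":0,"ty":0.3,"tz":0,"wx":0,"wy":0,"wz":0},{"jaw":0,"tx":0,"ty":0.3,"tz":0,"wx":0,"wy":0,"wz":0},{"jaw":0,"tx":0,"ty":0.3,"tz":0,"wx":0,"wy":0,"wz":0},{"jaw":0,"tx":0,"ty":0.3,"tz":0,"wx":0,"wy":0,"wz":0},{"jaw":0,"tx":0,"ty":0.3,"tz":0,"wx":0,"wy":0,"wz":0},{"jaw":0,"tx":0,"ty":0.3,"tz":0,"wx":0,"wy":0,"wz":0},{"jaw":0,"tx":0,"ty":0.3,"tz":0,"wx":0,"wy":0,"wz":0},{"jaw":0,"tx":0,"ty":0.3,"tz":0,"wx":0,"wy":0,"wz":0}])

```text
t: 11.88
ee_pos: [0.5898, 0.1404, 0.2358]
orientation: [-1.502, 0.524, -0.528]
wrist_force: [-1.5, 0.2, 5.2]
grip_width: 0.0232
```

```bash
python3 -c "
from h import *
plan([.5892,.1409,.2387],-38.6,vmax=8)"
```

```text
t 11.88 p [589.8 140.4 235.8] az -38.5 F [-1.51  0.18  5.19] w 0.0232 D [-0.6  0.5  2.9] dw [-0.004  0.001  0.001] rows 1
0 [-0.8, -2.9, 0.0] [-0.004, 0.001, 0.001]
```

send_rows(deltas=[{"jaw":0,"tx":0,"ty":-3,"tz":0,"wx":0,"wy":0,"wz":0},{"jaw":0,"tx":0,"ty":-4,"tz":0,"wx":0,"wy":0,"wz":0},{"jaw":0,"tx":0,"ty":-2,"tz":0,"wx":0,"wy":0,"wz":0},{"jaw":0,"tx":0,"ty":-1,"tz":0,"wx":-0.002,"wy":0,"wz":0},{"jaw":0,"tx":0,"ty":0,"tz":0,"wx":0,"wy":0,"wz":0},{"jaw":0,"tx":0,"ty":0,"tz":0,"wx":0,"wy":0,"wz":0},{"jaw":0,"tx":0,"ty":0,"tz":0,"wx":0,"wy":0,"wz":0},{"jaw":0,"tx":0,"ty":0,"tz":0,"wx":0,"wy":0,"wz":0}])

```text
t: 12.55
ee_pos: [0.5896, 0.1407, 0.2445]
orientation: [-1.506, 0.525, -0.527]
wrist_force: [-1.1, 0.2, -0.9]
grip_width: 0.0234
```

```bash
python3 -c "
from h import *
plan([.5069,.1614,.247],-38.6,vmax=20)"
```

```text
t 12.55 p [589.6 140.7 244.5] az -38.5 F [-1.09  0.16 -0.87] w 0.0234 D [-82.7  20.7   2.5] dw [-0.     0.002  0.001] rows 5
0 [-15.5, -0.5, -7.1] [-0.0, 0.0, 0.0]
1 [-15.5, -0.5, -7.1] [-0.0, 0.0, 0.0]
2 [-15.5, -0.5, -7.1] [-0.0, 0.0, 0.0]
3 [-15.5, -0.5, -7.1] [-0.0, 0.0, 0.0]
4 [-15.5, -0.5, -7.1] [-0.0, 0.0, 0.0]
```

send_rows(deltas=[{"jaw":0,"tx":-10,"ty":-1,"tz":-4.6,"wx":0,"wy":0,"wz":0},{"jaw":0,"tx":-16,"ty":-1,"tz":-7.4,"wx":0,"wy":0,"wz":0},{"jaw":0,"tx":-16,"ty":0,"tz":-7.4,"wx":0,"wy":0,"wz":0},{"jaw":0,"tx":-13,"ty":0,"tz":-6,"wx":0,"wy":0,"wz":0},{"jaw":0,"tx":-9,"ty":0,"tz":-4,"wx":0,"wy":0,"wz":0},{"jaw":0,"tx":-5,"ty":0,"tz":-2.3,"wx":0,"wy":0,"wz":0},{"jaw":0,"tx":-2,"ty":0,"tz":-1,"wx":0,"wy":0,"wz":0},{"jaw":0,"tx":-1,"ty":0,"tz":-0.5,"wx":0,"wy":0,"wz":0}])

```text
t: 13.22
ee_pos: [0.5106, 0.1593, 0.2457]
orientation: [-1.507, 0.524, -0.53]
wrist_force: [0.0, -0.2, -2.1]
grip_width: 0.0232
```

```bash
python3 -c "
from h import *
plan([.5069,.1614,.240],-38.6,vmax=20)"
```

```text
t 13.22 p [510.6 159.3 245.7] az -38.6 F [ 0.04 -0.16 -2.06] w 0.0232 D [-3.7  2.1 -5.7] dw [-0.     0.     0.004] rows 1
0 [-4.2, 5.6, -0.7] [-0.0, 0.0, 0.004]
```

send_rows(deltas=[{"jaw":0,"tx":-2.5,"ty":1,"tz":-0.5,"wx":0,"wy":0,"wz":0.002},{"jaw":0,"tx":-1,"ty":1,"tz":0,"wx":0,"wy":0,"wz":0.001},{"jaw":0,"tx":-0.5,"ty":0.7,"tz":0,"wx":0,"wy":0,"wz":0},{"jaw":0,"tx":0,"ty":0.5,"tz":0,"wx":0,"wy":0,"wz":0},{"jaw":0,"tx":0,"ty":0.5,"tz":0,"wx":0,"wy":0,"wz":0},{"jaw":0,"tx":0,"ty":0.4,"tz":0,"wx":0,"wy":0,"wz":0},{"jaw":0,"tx":0,"ty":0.4,"tz":0,"wx":0,"wy":0,"wz":0},{"jaw":0,"tx":0,"ty":0.4,"tz":0,"wx":0,"wy":0,"wz":0}])

```text
t: 13.88
ee_pos: [0.51, 0.1605, 0.2404]
orientation: [-1.505, 0.525, -0.532]
wrist_force: [0.8, -0.4, -2.3]
grip_width: 0.0228
```

```bash
python3 -c "
from h import *
plan([.5069,.1614,.240],-38.6,vmax=20)"
```

```text
t 13.88 p [510.  160.5 240.4] az -38.7 F [ 0.76 -0.45 -2.25] w 0.0228 D [-3.1  0.9 -0.4] dw [-0.002 -0.002  0.004] rows 1
0 [-3.0, 0.4, -1.3] [-0.002, -0.002, 0.004]
```

send_rows(deltas=[{"jaw":0,"tx":-1.5,"ty":0.3,"tz":-0.7,"wx":0,"wy":-0.001,"wz":0.002},{"jaw":0,"tx":-1.2,"ty":0.3,"tz":-0.5,"wx":0,"wy":0,"wz":0.002},{"jaw":0,"tx":-0.6,"ty":0.3,"tz":-0.2,"wx":0,"wy":0,"wz":0},{"jaw":0,"tx":-0.3,"ty":0.3,"tz":0,"wx":0,"wy":0,"wz":0},{"jaw":0,"tx":0,"ty":0.4,"tz":0,"wx":0,"wy":0,"wz":0},{"jaw":0,"tx":0,"ty":0.4,"tz":0,"wx":0,"wy":0,"wz":0},{"jaw":0,"tx":0,"ty":0.4,"tz":0,"wx":0,"wy":0,"wz":0},{"jaw":0,"tx":0,"ty":0.3,"tz":0,"wx":0,"wy":0,"wz":0}])

```text
t: 14.55
ee_pos: [0.5059, 0.1618, 0.2374]
orientation: [-1.504, 0.527, -0.528]
wrist_force: [0.3, -0.8, -1.7]
grip_width: 0.0231
```

```bash
python3 -c "
from h import *
plan([.5069,.1614,.236],-38.6,vmax=20)"
```

```text
t 14.55 p [505.9 161.8 237.4] az -38.6 F [ 0.26 -0.84 -1.66] w 0.0231 D [ 1.  -0.4 -1.4] dw [-0.002 -0.001 -0.   ] rows 1
0 [1.0, 1.4, 0.3] [-0.002, -0.001, -0.0]
```

send_rows(deltas=[{"jaw":0,"tx":0.3,"ty":0.3,"tz":0,"wx":0,"wy":0,"wz":0},{"jaw":0,"tx":0,"ty":0.3,"tz":0,"wx":0,"wy":0,"wz":0},{"jaw":0,"tx":0,"ty":0.3,"tz":0,"wx":0,"wy":0,"wz":0},{"jaw":0,"tx":0,"ty":0.3,"tz":0,"wx":0,"wy":0,"wz":0},{"jaw":0,"tx":0,"ty":0.3,"tz":0,"wx":0,"wy":0,"wz":0},{"jaw":0,"tx":0,"ty":0.3,"tz":0,"wx":0,"wy":0,"wz":0},{"jaw":0,"tx":0,"ty":0.3,"tz":0,"wx":0,"wy":0,"wz":0},{"jaw":0,"tx":0,"ty":0.3,"tz":0,"wx":0,"wy":0,"wz":0}])

```text
t: 15.22
ee_pos: [0.5064, 0.1616, 0.2355]
orientation: [-1.503, 0.527, -0.528]
wrist_force: [-1.0, -0.0, 2.1]
grip_width: 0.0231
```

```bash
python3 -c "
from h import *
plan([.5069,.1614,.236],-38.6,vmax=20)"
```

```text
t 15.22 p [506.4 161.6 235.5] az -38.6 F [-0.99 -0.01  2.06] w 0.0231 D [ 0.5 -0.2  0.5] dw [-0.003 -0.001 -0.001] rows 1
0 [0.6, -0.5, 0.2] [-0.003, -0.001, -0.001]
```

send_rows(deltas=[{"jaw":0,"tx":0,"ty":-3,"tz":0,"wx":-0.002,"wy":0,"wz":0},{"jaw":0,"tx":0,"ty":-4,"tz":0,"wx":0,"wy":0,"wz":0},{"jaw":0,"tx":0,"ty":-2,"tz":0,"wx":0,"wy":0,"wz":0},{"jaw":0,"tx":5,"ty":-0.5,"tz":-8,"wx":0,"wy":0,"wz":0},{"jaw":0,"tx":8,"ty":0,"tz":-14,"wx":0,"wy":0,"wz":0},{"jaw":0,"tx":8,"ty":0,"tz":-14,"wx":0,"wy":0,"wz":0},{"jaw":0,"tx":7,"ty":0,"tz":-12,"wx":0,"wy":0,"wz":0},{"jaw":0,"tx":4,"ty":0,"tz":-9,"wx":0,"wy":0,"wz":0}])

```text
t: 15.88
ee_pos: [0.4958, 0.0954, 0.2457]
orientation: [-1.506, 0.522, -0.524]
wrist_force: [-0.1, 0.1, -2.5]
grip_width: 0.023
```

```bash
python3 -c "
from h import *
plan([.4864,.0791,.238],-38.6,vmax=20)"
```

```text
t 15.88 p [495.8  95.4 245.7] az -38.3 F [-0.08  0.1  -2.52] w 0.0230 D [ -9.4 -16.3  -7.7] dw [-0.001  0.005  0.001] rows 2
0 [1.4, 3.8, -9.3] [-0.001, 0.003, 0.001]
1 [1.4, 3.8, -9.3] [-0.001, 0.003, 0.001]
```

send_rows(deltas=[{"jaw":0,"tx":1.5,"ty":0.5,"tz":-7,"wx":0,"wy":0.003,"wz":0},{"jaw":0,"tx":1,"ty":0.5,"tz":-5,"wx":0,"wy":0.002,"wz":0},{"jaw":0,"tx":0.5,"ty":1,"tz":-3,"wx":0,"wy":0,"wz":0},{"jaw":0,"tx":0,"ty":1,"tz":-1,"wx":0,"wy":0,"wz":0},{"jaw":0,"tx":0,"ty":1,"tz":-0.5,"wx":0,"wy":0,"wz":0},{"jaw":0,"tx":0,"ty":1,"tz":0,"wx":0,"wy":0,"wz":0},{"jaw":0,"tx":0,"ty":1,"tz":0,"wx":0,"wy":0,"wz":0},{"jaw":0,"tx":0,"ty":0.5,"tz":0,"wx":0,"wy":0,"wz":0}])

```text
t: 16.55
ee_pos: [0.4865, 0.078, 0.2387]
orientation: [-1.504, 0.528, -0.53]
wrist_force: [0.5, -0.5, -1.5]
grip_width: 0.0231
```

```bash
python3 -c "
from h import *
plan([.4864,.0791,.235],-38.6,vmax=20)"
```

```text
t 16.55 p [486.5  78.  238.7] az -38.7 F [ 0.49 -0.46 -1.5 ] w 0.0231 D [-0.1  1.1 -3.7] dw [-0.002 -0.002  0.001] rows 1
0 [-0.7, 3.7, 0.8] [-0.002, -0.002, 0.001]
```

send_rows(deltas=[{"jaw":0,"tx":-0.4,"ty":0.8,"tz":0.4,"wx":0,"wy":-0.001,"wz":0},{"jaw":0,"tx":-0.2,"ty":0.8,"tz":0.2,"wx":0,"wy":0,"wz":0},{"jaw":0,"tx":0,"ty":0.8,"tz":0,"wx":0,"wy":0,"wz":0},{"jaw":0,"tx":0,"ty":0.7,"tz":0,"wx":0,"wy":0,"wz":0},{"jaw":0,"tx":0,"ty":0.5,"tz":0,"wx":0,"wy":0,"wz":0},{"jaw":0,"tx":0,"ty":0.4,"tz":0,"wx":0,"wy":0,"wz":0},{"jaw":0,"tx":0,"ty":0.4,"tz":0,"wx":0,"wy":0,"wz":0},{"jaw":0,"tx":0,"ty":0.3,"tz":0,"wx":0,"wy":0,"wz":0}])

```text
t: 17.22
ee_pos: [0.4867, 0.0803, 0.2332]
orientation: [-1.505, 0.525, -0.527]
wrist_force: [-0.2, -1.0, -2.5]
grip_width: 0.0226
```

```bash
python3 -c "
from h import *
plan([.4864,.0791,.235],-38.6,vmax=20)"
```

```text
t 17.22 p [486.7  80.3 233.2] az -38.5 F [-0.16 -1.02 -2.47] w 0.0226 D [-0.3 -1.2  1.8] dw [-0.002  0.001  0.001] rows 1
0 [0.5, -1.9, -1.1] [-0.002, 0.001, 0.001]
```

send_rows(deltas=[{"jaw":0,"tx":0.2,"ty":0.3,"tz":-0.3,"wx":0,"wy":0,"wz":0},{"jaw":0,"tx":0.1,"ty":0.3,"tz":-0.2,"wx":0,"wy":0,"wz":0},{"jaw":0,"tx":0,"ty":0.3,"tz":0,"wx":0,"wy":0,"wz":0},{"jaw":0,"tx":0,"ty":0.3,"tz":0,"wx":0,"wy":0,"wz":0},{"jaw":0,"tx":0,"ty":0.3,"tz":0,"wx":0,"wy":0,"wz":0},{"jaw":0,"tx":0,"ty":0.3,"tz":0,"wx":0,"wy":0,"wz":0},{"jaw":0,"tx":0,"ty":0.3,"tz":0,"wx":0,"wy":0,"wz":0},{"jaw":0,"tx":0,"ty":0.3,"tz":0,"wx":0,"wy":0,"wz":0}])

```text
t: 17.88
ee_pos: [0.4867, 0.0794, 0.231]
orientation: [-1.504, 0.525, -0.528]
wrist_force: [-0.4, -0.9, 1.5]
grip_width: 0.0231
```

```bash
python3 -c "
from h import *
plan([.4864,.0791,.235],-38.6,vmax=20)"
```

```text
t 17.88 p [486.7  79.4 231. ] az -38.5 F [-0.35 -0.92  1.53] w 0.0231 D [-0.3 -0.3  4. ] dw [-0.002  0.001  0.001] rows 1
0 [-0.1, -4.0, -0.4] [-0.002, 0.001, 0.001]
```

send_rows(deltas=[{"jaw":0,"tx":0,"ty":-3,"tz":0,"wx":-0.002,"wy":0,"wz":0},{"jaw":0,"tx":0,"ty":-4,"tz":0,"wx":0,"wy":0,"wz":0},{"jaw":0,"tx":0,"ty":-2,"tz":0,"wx":0,"wy":0,"wz":0},{"jaw":0,"tx":8,"ty":-0.5,"tz":3.5,"wx":0,"wy":0,"wz":0},{"jaw":0,"tx":14,"ty":0,"tz":6.5,"wx":0,"wy":0,"wz":0},{"jaw":0,"tx":15,"ty":0,"tz":7,"wx":0,"wy":0,"wz":0},{"jaw":0,"tx":13,"ty":0,"tz":6,"wx":0,"wy":0,"wz":0},{"jaw":0,"tx":9,"ty":0,"tz":4,"wx":0,"wy":0,"wz":0}])

```text
t: 18.55
ee_pos: [0.5521, 0.064, 0.2419]
orientation: [-1.506, 0.525, -0.524]
wrist_force: [-1.0, -1.2, -1.5]
grip_width: 0.0232
```

```bash
python3 -c "
from h import *
plan([.5687,.0586,.238],-38.6,vmax=20)"
```

```text
t 18.55 p [552.1  64.  241.9] az -38.4 F [-0.99 -1.17 -1.49] w 0.0232 D [16.6 -5.4 -3.9] dw [ 0.     0.004 -0.   ] rows 1
0 [16.4, 3.9, 6.1] [0.0, 0.004, -0.0]
```

send_rows(deltas=[{"jaw":0,"tx":7,"ty":0,"tz":2.5,"wx":0,"wy":0.002,"wz":0},{"jaw":0,"tx":4,"ty":0,"tz":1.5,"wx":0,"wy":0.002,"wz":0},{"jaw":0,"tx":2,"ty":0.5,"tz":0.6,"wx":0,"wy":0,"wz":0},{"jaw":0,"tx":1,"ty":1,"tz":0.3,"wx":0,"wy":0,"wz":0},{"jaw":0,"tx":0.5,"ty":1,"tz":0,"wx":0,"wy":0,"wz":0},{"jaw":0,"tx":0,"ty":1,"tz":0,"wx":0,"wy":0,"wz":0},{"jaw":0,"tx":0,"ty":0.5,"tz":0,"wx":0,"wy":0,"wz":0},{"jaw":0,"tx":0,"ty":0.4,"tz":0,"wx":0,"wy":0,"wz":0}])

```text
t: 19.22
ee_pos: [0.5691, 0.0575, 0.2367]
orientation: [-1.506, 0.528, -0.529]
wrist_force: [-0.6, -0.3, -1.3]
grip_width: 0.0232
```

```bash
python3 -c "
from h import *
plan([.5687,.0586,.2345],-38.6,vmax=20)"
```

```text
t 19.22 p [569.1  57.5 236.7] az -38.7 F [-0.62 -0.3  -1.25] w 0.0232 D [-0.4  1.1 -2.2] dw [ 0.001 -0.001  0.   ] rows 1
0 [-1.0, 2.2, 0.6] [0.001, -0.001, 0.0]
```

send_rows(deltas=[{"jaw":0,"tx":-0.6,"ty":0.5,"tz":0.3,"wx":0,"wy":0,"wz":0},{"jaw":0,"tx":-0.2,"ty":0.5,"tz":0.2,"wx":0,"wy":0,"wz":0},{"jaw":0,"tx":0,"ty":0.4,"tz":0,"wx":0,"wy":0,"wz":0},{"jaw":0,"tx":0,"ty":0.4,"tz":0,"wx":0,"wy":0,"wz":0},{"jaw":0,"tx":0,"ty":0.3,"tz":0,"wx":0,"wy":0,"wz":0},{"jaw":0,"tx":0,"ty":0.3,"tz":0,"wx":0,"wy":0,"wz":0},{"jaw":0,"tx":0,"ty":0.3,"tz":0,"wx":0,"wy":0,"wz":0},{"jaw":0,"tx":0,"ty":0.3,"tz":0,"wx":0,"wy":0,"wz":0}])

```text
t: 19.88
ee_pos: [0.5679, 0.0592, 0.2335]
orientation: [-1.506, 0.528, -0.527]
wrist_force: [-0.2, 0.7, -2.6]
grip_width: 0.0228
```

```bash
python3 -c "
from h import *
plan([.5687,.0586,.2345],-38.6,vmax=20)"
```

```text
t 19.88 p [567.9  59.2 233.5] az -38.6 F [-0.16  0.7  -2.62] w 0.0228 D [ 0.8 -0.6  1. ] dw [ 0. -0. -0.] rows 1
0 [1.0, -1.0, 0.0] [0.0, -0.0, -0.0]
```

send_rows(deltas=[{"jaw":0,"tx":0.4,"ty":0.3,"tz":0,"wx":0,"wy":0,"wz":0},{"jaw":0,"tx":0.2,"ty":0.3,"tz":0,"wx":0,"wy":0,"wz":0},{"jaw":0,"tx":0,"ty":0.3,"tz":0,"wx":0,"wy":0,"wz":0},{"jaw":0,"tx":0,"ty":0.3,"tz":0,"wx":0,"wy":0,"wz":0},{"jaw":0,"tx":0,"ty":0.3,"tz":0,"wx":0,"wy":0,"wz":0},{"jaw":0,"tx":0,"ty":0.3,"tz":0,"wx":0,"wy":0,"wz":0},{"jaw":0,"tx":0,"ty":0.3,"tz":0,"wx":0,"wy":0,"wz":0},{"jaw":0,"tx":0,"ty":0.3,"tz":0,"wx":0,"wy":0,"wz":0}])

```text
t: 20.55
ee_pos: [0.5686, 0.0587, 0.2318]
orientation: [-1.505, 0.528, -0.528]
wrist_force: [-1.2, -0.1, 2.0]
grip_width: 0.023
```

```bash
python3 -c "
from h import *
plan([.5687,.0586,.2345],-38.6,vmax=20)"
```

```text
t 20.55 p [568.6  58.7 231.8] az -38.6 F [-1.15 -0.05  2.03] w 0.0230 D [ 0.1 -0.1  2.7] dw [-0.    -0.001 -0.   ] rows 1
0 [0.1, -2.7, -0.0] [-0.0, -0.001, -0.0]
```

send_rows(deltas=[{"jaw":0,"tx":0,"ty":-4,"tz":0,"wx":0,"wy":0,"wz":0},{"jaw":0,"tx":0,"ty":-5,"tz":0,"wx":0,"wy":0,"wz":0},{"jaw":0,"tx":0,"ty":-5,"tz":0,"wx":0,"wy":0,"wz":0},{"jaw":0,"tx":-8,"ty":-2,"tz":9,"wx":0,"wy":0,"wz":0},{"jaw":0,"tx":-13,"ty":0,"tz":15,"wx":0,"wy":0,"wz":0},{"jaw":0,"tx":-14,"ty":0,"tz":16,"wx":0,"wy":0,"wz":0},{"jaw":0,"tx":-14,"ty":0,"tz":16,"wx":0,"wy":0,"wz":0},{"jaw":0,"tx":-9,"ty":0,"tz":10,"wx":0,"wy":0,"wz":0}])

```text
t: 21.22
ee_pos: [0.5653, 0.148, 0.2507]
orientation: [-1.504, 0.532, -0.537]
wrist_force: [-0.7, 0.9, -1.1]
grip_width: 0.0232
```

```bash
python3 -c "
from h import *
plan([.5634,.1642,.243],-38.6,vmax=20)"
```

```text
t 21.22 p [565.3 148.  250.7] az -39.1 F [-0.69  0.9  -1.09] w 0.0232 D [-1.9 16.2 -7.7] dw [-0.001 -0.009  0.002] rows 1
0 [-11.8, 7.7, 11.3] [-0.001, -0.009, 0.002]
```

send_rows(deltas=[{"jaw":0,"tx":-5,"ty":1,"tz":5,"wx":0,"wy":-0.005,"wz":0.001},{"jaw":0,"tx":-3,"ty":1,"tz":3,"wx":0,"wy":-0.003,"wz":0.001},{"jaw":0,"tx":-1.5,"ty":1,"tz":1.5,"wx":0,"wy":0,"wz":0},{"jaw":0,"tx":-0.6,"ty":1,"tz":0.5,"wx":0,"wy":0,"wz":0},{"jaw":0,"tx":0,"ty":1,"tz":0,"wx":0,"wy":0,"wz":0},{"jaw":0,"tx":0,"ty":1,"tz":0,"wx":0,"wy":0,"wz":0},{"jaw":0,"tx":0,"ty":0.6,"tz":0,"wx":0,"wy":0,"wz":0},{"jaw":0,"tx":0,"ty":0.4,"tz":0,"wx":0,"wy":0,"wz":0}])

```text
t: 21.88
ee_pos: [0.5628, 0.1666, 0.2432]
orientation: [-1.505, 0.524, -0.524]
wrist_force: [0.3, 0.1, -1.3]
grip_width: 0.0231
```

```bash
python3 -c "
from h import *
plan([.5634,.1642,.240],-38.6,vmax=20)"
```

```text
t 21.88 p [562.8 166.6 243.2] az -38.4 F [ 0.25  0.11 -1.25] w 0.0231 D [ 0.6 -2.4 -3.2] dw [-0.002  0.004 -0.001] rows 1
0 [2.0, 3.2, -1.5] [-0.002, 0.004, -0.001]
```

send_rows(deltas=[{"jaw":0,"tx":0.8,"ty":0.6,"tz":-0.6,"wx":0,"wy":0.002,"wz":0},{"jaw":0,"tx":0.5,"ty":0.6,"tz":-0.3,"wx":0,"wy":0,"wz":0},{"jaw":0,"tx":0.2,"ty":0.6,"tz":-0.1,"wx":0,"wy":0,"wz":0},{"jaw":0,"tx":0,"ty":0.6,"tz":0,"wx":0,"wy":0,"wz":0},{"jaw":0,"tx":0,"ty":0.6,"tz":0,"wx":0,"wy":0,"wz":0},{"jaw":0,"tx":0,"ty":0.6,"tz":0,"wx":0,"wy":0,"wz":0},{"jaw":0,"tx":0,"ty":0.4,"tz":0,"wx":0,"wy":0,"wz":0},{"jaw":0,"tx":0,"ty":0.4,"tz":0,"wx":0,"wy":0,"wz":0}])

```text
t: 22.55
ee_pos: [0.5638, 0.1625, 0.2385]
orientation: [-1.504, 0.528, -0.529]
wrist_force: [-0.9, -0.3, -2.3]
grip_width: 0.0234
```

```bash
python3 -c "
from h import *
plan([.5634,.1642,.235],-38.6,vmax=20)"
```

```text
t 22.55 p [563.8 162.5 238.5] az -38.7 F [-0.91 -0.26 -2.34] w 0.0234 D [-0.4  1.7 -3.5] dw [-0.001 -0.002  0.   ] rows 1
0 [-1.4, 3.5, 1.1] [-0.001, -0.002, 0.0]
```

Lateral nudge, then press with 0.4 mm steps.

send_rows(deltas=[{"jaw":0,"tx":-0.5,"ty":0.2,"tz":0.4,"wx":0,"wy":0,"wz":0},{"jaw":0,"tx":-0.2,"ty":0.3,"tz":0.2,"wx":0,"wy":0,"wz":0},{"jaw":0,"tx":0,"ty":0.4,"tz":0,"wx":0,"wy":0,"wz":0},{"jaw":0,"tx":0,"ty":0.4,"tz":0,"wx":0,"wy":0,"wz":0},{"jaw":0,"tx":0,"ty":0.4,"tz":0,"wx":0,"wy":0,"wz":0},{"jaw":0,"tx":0,"ty":0.4,"tz":0,"wx":0,"wy":0,"wz":0},{"jaw":0,"tx":0,"ty":0.4,"tz":0,"wx":0,"wy":0,"wz":0},{"jaw":0,"tx":0,"ty":0.4,"tz":0,"wx":0,"wy":0,"wz":0}])

```text
t: 23.22
ee_pos: [0.5639, 0.1635, 0.2368]
orientation: [-1.503, 0.527, -0.529]
wrist_force: [-1.3, -0.5, 2.9]
grip_width: 0.0231
```

```bash
python3 -c "
from h import *
plan([.5634,.1642,.235],-38.6,vmax=20)"
```

```text
t 23.22 p [563.9 163.5 236.8] az -38.7 F [-1.34 -0.45  2.94] w 0.0231 D [-0.5  0.7 -1.8] dw [-0.002 -0.002  0.   ] rows 1
0 [-0.8, 1.8, 0.2] [-0.002, -0.002, 0.0]
```

send_rows(deltas=[{"jaw":0,"tx":0,"ty":0.5,"tz":0,"wx":-0.001,"wy":0,"wz":0},{"jaw":0,"tx":0,"ty":0.5,"tz":0,"wx":0,"wy":0,"wz":0},{"jaw":0,"tx":0,"ty":0.5,"tz":0,"wx":0,"wy":0,"wz":0},{"jaw":0,"tx":0,"ty":0.5,"tz":0,"wx":0,"wy":0,"wz":0},{"jaw":0,"tx":0,"ty":0.5,"tz":0,"wx":0,"wy":0,"wz":0},{"jaw":0,"tx":0,"ty":0.5,"tz":0,"wx":0,"wy":0,"wz":0},{"jaw":0,"tx":0,"ty":0.5,"tz":0,"wx":0,"wy":0,"wz":0},{"jaw":0,"tx":0,"ty":0.5,"tz":0,"wx":0,"wy":0,"wz":0}])

```text
t: 23.88
ee_pos: [0.5641, 0.1633, 0.236]
orientation: [-1.501, 0.528, -0.529]
wrist_force: [-1.1, 0.1, 6.7]
grip_width: 0.0229
```

```bash
python3 -c "
from h import *
plan([.5634,.1642,.235],-38.6,vmax=20)"
```

```text
t 23.88 p [564.1 163.3 236. ] az -38.7 F [-1.1  0.1  6.7] w 0.0229 D [-0.7  0.9 -1. ] dw [-0.004 -0.002 -0.001] rows 1
0 [-1.1, 1.0, 0.3] [-0.004, -0.002, -0.001]
```

send_rows(deltas=[{"jaw":0,"tx":0,"ty":0.7,"tz":0,"wx":-0.001,"wy":0,"wz":0},{"jaw":0,"tx":0,"ty":0.7,"tz":0,"wx":-0.001,"wy":0,"wz":0},{"jaw":0,"tx":0,"ty":0.7,"tz":0,"wx":0,"wy":0,"wz":0},{"jaw":0,"tx":0,"ty":0.7,"tz":0,"wx":0,"wy":0,"wz":0},{"jaw":0,"tx":0,"ty":0.7,"tz":0,"wx":0,"wy":0,"wz":0},{"jaw":0,"tx":0,"ty":0.7,"tz":0,"wx":0,"wy":0,"wz":0},{"jaw":0,"tx":0,"ty":0.7,"tz":0,"wx":0,"wy":0,"wz":0},{"jaw":0,"tx":0,"ty":0.7,"tz":0,"wx":0,"wy":0,"wz":0}])

```text
t: 24.55
ee_pos: [0.5643, 0.163, 0.2355]
orientation: [-1.499, 0.529, -0.528]
wrist_force: [-2.5, -0.4, 7.4]
grip_width: 0.0231
```

```bash
python3 -c "
from h import *
plan([.5634,.1642,.235],-38.6,vmax=20)"
```

```text
t 24.55 p [564.3 163.  235.5] az -38.7 F [-2.51 -0.4   7.39] w 0.0231 D [-0.9  1.2 -0.5] dw [-0.006 -0.002 -0.002] rows 1
0 [-1.4, 0.5, 0.4] [-0.006, -0.002, -0.002]
```

send_rows(deltas=[{"jaw":0,"tx":0,"ty":1,"tz":0,"wx":-0.002,"wy":0,"wz":0},{"jaw":0,"tx":0,"ty":1,"tz":0,"wx":-0.002,"wy":0,"wz":0},{"jaw":0,"tx":0,"ty":1,"tz":0,"wx":-0.001,"wy":0,"wz":0},{"jaw":0,"tx":0,"ty":1,"tz":0,"wx":-0.001,"wy":0,"wz":0},{"jaw":0,"tx":0,"ty":1,"tz":0,"wx":0,"wy":0,"wz":0},{"jaw":0,"tx":0,"ty":1,"tz":0,"wx":0,"wy":0,"wz":0},{"jaw":0,"tx":0,"ty":1,"tz":0,"wx":0,"wy":0,"wz":0},{"jaw":0,"tx":0,"ty":1,"tz":0,"wx":0,"wy":0,"wz":0}])

```text
t: 25.22
ee_pos: [0.5647, 0.1633, 0.2332]
orientation: [-1.5, 0.53, -0.527]
wrist_force: [-1.9, 0.2, 8.1]
grip_width: 0.0232
```

```bash
python3 -c "
from h import *
plan([.5634,.1642,.235],-38.6,vmax=20)"
```

```text
t 25.22 p [564.7 163.3 233.2] az -38.7 F [-1.91  0.23  8.11] w 0.0232 D [-1.3  0.9  1.8] dw [-0.005 -0.002 -0.004] rows 1
0 [-1.6, -1.8, -0.1] [-0.005, -0.002, -0.004]
```

send_rows(deltas=[{"jaw":0,"tx":0,"ty":0.9,"tz":0,"wx":-0.002,"wy":0,"wz":-0.001},{"jaw":0,"tx":0,"ty":0.9,"tz":0,"wx":-0.001,"wy":0,"wz":-0.001},{"jaw":0,"tx":0,"ty":0.9,"tz":0,"wx":-0.001,"wy":0,"wz":0},{"jaw":0,"tx":0,"ty":0.3,"tz":0,"wx":0,"wy":0,"wz":0},{"jaw":0,"tx":0,"ty":0.3,"tz":0,"wx":0,"wy":0,"wz":0},{"jaw":0,"tx":0,"ty":0.3,"tz":0,"wx":0,"wy":0,"wz":0},{"jaw":0,"tx":0,"ty":0.3,"tz":0,"wx":0,"wy":0,"wz":0},{"jaw":0,"tx":0,"ty":0.3,"tz":0,"wx":0,"wy":0,"wz":0}])

```text
t: 25.88
ee_pos: [0.5646, 0.1634, 0.2332]
orientation: [-1.5, 0.531, -0.527]
wrist_force: [-1.6, 0.6, 5.0]
grip_width: 0.0226
```

```bash
python3 -c "
from h import *
for i in range(1): plan([.5634,.1642,.235],-38.6,vmax=20)"
```

```text
t 25.88 p [564.6 163.4 233.2] az -38.7 F [-1.61  0.56  4.95] w 0.0226 D [-1.2  0.8  1.8] dw [-0.004 -0.002 -0.004] rows 1
0 [-1.5, -1.8, -0.1] [-0.004, -0.002, -0.004]
```

send_rows(deltas=[{"jaw":0,"tx":0,"ty":-4,"tz":0,"wx":-0.002,"wy":0,"wz":-0.002},{"jaw":0,"tx":0,"ty":-6,"tz":0,"wx":-0.001,"wy":0,"wz":-0.001},{"jaw":0,"tx":0,"ty":-10,"tz":0,"wx":0,"wy":0,"wz":0},{"jaw":0,"tx":0,"ty":-14,"tz":0,"wx":0,"wy":0,"wz":0},{"jaw":0,"tx":0,"ty":-10,"tz":0,"wx":0,"wy":0,"wz":0},{"jaw":0,"tx":0,"ty":-6,"tz":0,"wx":0,"wy":0,"wz":0},{"jaw":0,"tx":0,"ty":-3,"tz":0,"wx":0,"wy":0,"wz":0},{"jaw":0,"tx":0,"ty":-1,"tz":0,"wx":0,"wy":0,"wz":0}])

```text
t: 26.55
ee_pos: [0.5646, 0.1636, 0.2905]
orientation: [-1.506, 0.529, -0.529]
wrist_force: [0.5, -0.3, -1.8]
grip_width: 0.0232
```

```bash
cat > lev.py <<'E'
from h import *
import sys
plan([.5511,-.2420,.27],-38.6)
c=np.array([.5378,.110])
def fit(Q):
    for _ in range(3):
        A=np.c_[Q[:,:2]-c,np.ones(len(Q))]; s=np.linalg.lstsq(A,Q[:,2],rcond=None)[0]; e=A@s-Q[:,2]; Q=Q[abs(e)<max(2.5*e.std(),.0005)]
    t=np.radians(64.7); print(len(Q),s.round(4),'std',e.std().round(5),'tilt along az64.7: %.4f across %.4f'%(s[0]*np.cos(t)+s[1]*np.sin(t),-s[0]*np.sin(t)+s[1]*np.cos(t)))
for n in sys.argv[1:]:
    if n.endswith('npz'): d=dict(np.load(n)); C=cloud(d)
    elif n=='wrist': d=cam(n); C=wcloud(d,d['obs']['ee_pos'],d['obs']['orientation'])
    else: d=cam(n); C=cloud(d)
    z=C[...,2]; rr=np.hypot(C[...,0]-c[0],C[...,1]-c[1]); hsv=cv2.cvtColor(d['pixels'],cv2.COLOR_RGB2HSV)
    m=(rr<.076)&(z>.072)&(z<.1)&(hsv[...,1]<60)
    if n=='wrist':
        v,u=np.mgrid[:420,:560]; m&=(abs(u-284)>50)&(hsv[...,2]>120)
    print(n); fit(C[m])
    if not n.endswith('npz'): save(d,'lev_%s_%d.png'%(n,int(get_obs()['t']*100)))
E
python3 lev.py scene0.npz scene1.npz top0.npz top1.npz scene wrist top
```

```text
t 26.55 p [564.6 163.6 290.5] az -38.7 F [ 0.46 -0.34 -1.77] w 0.0232 D [ -13.5 -405.6  -20.5] dw [ 0.001 -0.002  0.   ] rows 11
0 [22.1, 1.9, -29.5] [0.0, -0.0, 0.0]
1 [22.1, 1.9, -29.5] [0.0, -0.0, 0.0]
2 [22.1, 1.9, -29.5] [0.0, -0.0, 0.0]
3 [22.1, 1.9, -29.5] [0.0, -0.0, 0.0]
4 [22.1, 1.9, -29.6] [0.0, -0.0, 0.0]
5 [22.1, 1.9, -29.6] [0.0, -0.0, 0.0]
6 [22.1, 1.9, -29.6] [0.0, -0.0, 0.0]
7 [22.1, 1.9, -29.6] [0.0, -0.0, 0.0]
scene0.npz
1940 [0.0249 0.0519 0.0849] std 0.00094 tilt along az64.7: 0.0576 across -0.0003
scene1.npz
1952 [0.0242 0.053  0.0849] std 0.00094 tilt along az64.7: 0.0583 across 0.0008
top0.npz
2914 [0.0257 0.0502 0.0839] std 0.00247 tilt along az64.7: 0.0564 across -0.0018
top1.npz
2913 [0.0256 0.0533 0.084 ] std 0.0025 tilt along az64.7: 0.0591 across -0.0004
scene
1993 [0.003  0.0066 0.0847] std 0.00098 tilt along az64.7: 0.0072 across 0.0002
wrist
3968 [0.0031 0.0055 0.0848] std 0.00063 tilt along az64.7: 0.0063 across -0.0005
top
2865 [0.004  0.0053 0.0837] std 0.00252 tilt along az64.7: 0.0065 across -0.0013
```

send_rows(deltas=[{"jaw":0,"tx":12,"ty":0,"tz":-16,"wx":0,"wy":0,"wz":0},{"jaw":0,"tx":22,"ty":0,"tz":-30,"wx":0,"wy":0,"wz":0},{"jaw":0,"tx":22,"ty":0,"tz":-30,"wx":0,"wy":0,"wz":0},{"jaw":0,"tx":22,"ty":0,"tz":-30,"wx":0,"wy":0,"wz":0},{"jaw":0,"tx":22,"ty":0,"tz":-30,"wx":0,"wy":0,"wz":0},{"jaw":0,"tx":22,"ty":0,"tz":-30,"wx":0,"wy":0,"wz":0},{"jaw":0,"tx":22,"ty":0,"tz":-30,"wx":0,"wy":0,"wz":0},{"jaw":0,"tx":22,"ty":0,"tz":-30,"wx":0,"wy":0,"wz":0}])

```text
t: 27.37
ee_pos: [0.5532, -0.1126, 0.2819]
orientation: [-1.508, 0.52, -0.5]
wrist_force: [0.7, -0.8, -1.4]
grip_width: 0.0233
```

```bash
python3 -c "
from h import *
plan([.5508,-.2421,.27],-38.6,vmax=30)"
```

```text
t 27.37 p [ 553.2 -112.6  281.9] az -37.3 F [ 0.74 -0.78 -1.41] w 0.0233 D [  -2.4 -129.5  -11.9] dw [ 0.003  0.022 -0.013] rows 5
0 [15.4, 2.2, -20.9] [0.001, 0.004, -0.003]
1 [15.4, 2.3, -20.8] [0.001, 0.004, -0.003]
2 [15.5, 2.3, -20.7] [0.001, 0.004, -0.003]
3 [15.6, 2.3, -20.7] [0.001, 0.004, -0.003]
4 [15.7, 2.3, -20.6] [0.001, 0.004, -0.003]
```

send_rows(deltas=[{"jaw":0,"tx":18,"ty":0,"tz":-24,"wx":0.001,"wy":0.004,"wz":-0.003},{"jaw":0,"tx":17,"ty":0,"tz":-23,"wx":0.001,"wy":0.004,"wz":-0.003},{"jaw":0,"tx":14,"ty":1,"tz":-19,"wx":0.001,"wy":0.004,"wz":-0.003},{"jaw":0,"tx":9,"ty":2,"tz":-13,"wx":0,"wy":0.003,"wz":-0.002},{"jaw":0,"tx":6,"ty":2,"tz":-8,"wx":0,"wy":0,"wz":0},{"jaw":0,"tx":3,"ty":1,"tz":-4,"wx":0,"wy":0,"wz":0},{"jaw":0,"tx":1.5,"ty":0,"tz":-2,"wx":0,"wy":0,"wz":0},{"jaw":0,"tx":0.5,"ty":0,"tz":-0.5,"wx":0,"wy":0,"wz":0}])

```text
t: 28.03
ee_pos: [0.5445, -0.2455, 0.2715]
orientation: [-1.51, 0.54, -0.53]
wrist_force: [-0.5, -0.5, -0.7]
grip_width: 0.023
```

```bash
python3 -c "
from h import *
plan([.5508,-.2421,.25],-38.6,vmax=30)"
```

```text
t 28.03 p [ 544.5 -245.5  271.5] az -39.1 F [-0.53 -0.45 -0.7 ] w 0.0230 D [  6.3   3.4 -21.5] dw [ 0.007 -0.009 -0.004] rows 1
0 [2.8, 21.4, 6.8] [0.007, -0.009, -0.004]
```

send_rows(deltas=[{"jaw":0,"tx":1.2,"ty":2,"tz":3,"wx":0.003,"wy":-0.004,"wz":-0.002},{"jaw":0,"tx":0.8,"ty":3,"tz":2,"wx":0.002,"wy":-0.003,"wz":-0.001},{"jaw":0,"tx":0.4,"ty":3,"tz":1,"wx":0.001,"wy":-0.001,"wz":0},{"jaw":0,"tx":0,"ty":3,"tz":0.5,"wx":0,"wy":0,"wz":0},{"jaw":0,"tx":0,"ty":3,"tz":0,"wx":0,"wy":0,"wz":0},{"jaw":0,"tx":0,"ty":3,"tz":0,"wx":0,"wy":0,"wz":0},{"jaw":0,"tx":0,"ty":2,"tz":0,"wx":0,"wy":0,"wz":0},{"jaw":0,"tx":0,"ty":1,"tz":0,"wx":0,"wy":0,"wz":0}])

```text
t: 28.7
ee_pos: [0.5533, -0.234, 0.2487]
orientation: [-1.504, 0.522, -0.517]
wrist_force: [0.2, 0.0, -1.2]
grip_width: 0.0231
```

```bash
python3 -c "
from h import *
plan([.5508,-.2421,.225],-38.6,vmax=30)
d=cam('wrist'); save(d,'wrist6.png')"
```

```text
t 28.70 p [ 553.3 -234.   248.7] az -38.0 F [ 0.2   0.02 -1.25] w 0.0231 D [ -2.5  -8.1 -23.7] dw [-0.003  0.01  -0.004] rows 1
0 [3.1, 23.6, -8.0] [-0.003, 0.01, -0.004]
```

View pics/wrist6.png

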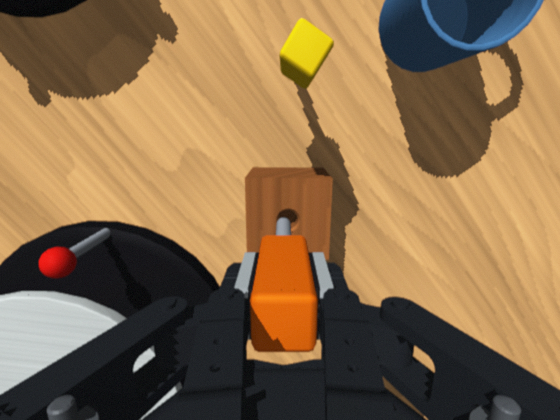

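send_rows(deltas=[{"jaw":0,"tx":1.2,"ty":1,"tz":-3,"wx":-0.001,"wy":0.004,"wz":-0.002},{"jaw":0,"tx":0.6,"ty":1,"tz":-1.5,"wx":-0.001,"wy":0.002,"wz":-0.001},{"jaw":0,"tx":0.2,"ty":1,"tz":-0.6,"wx":0,"wy":0.001,"wz":0},{"jaw":0,"tx":0,"ty":1,"tz":-0.2,"wx":0,"wy":0,"wz":0},{"jaw":0,"tx":0,"ty":1,"tz":0,"wx":0,"wy":0,"wz":0},{"jaw":0,"tx":0,"ty":1,"tz":0,"wx":0,"wy":0,"wz":0},{"jaw":0,"tx":0,"ty":1,"tz":0,"wx":0,"wy":0,"wz":0},{"jaw":0,"tx":0,"ty":0,"tz":0,"wx":0,"wy":0,"wz":0}])

```text
t: 29.42
ee_pos: [0.5511, -0.2411, 0.2413]
orientation: [-1.506, 0.527, -0.527]
wrist_force: [-0.5, 0.5, -1.7]
grip_width: 0.0234
```

```bash
python3 -c "
from h import *
plan([.5508,-.2421,.225],-38.6,vmax=30)"
```

```text
t 29.42 p [ 551.1 -241.1  241.3] az -38.6 F [-0.46  0.46 -1.72] w 0.0234 D [ -0.3  -1.  -16.3] dw [-0.     0.001 -0.   ] rows 1
0 [0.4, 16.3, -1.0] [-0.0, 0.001, -0.0]
```

send_rows(deltas=[{"jaw":0,"tx":0.2,"ty":2,"tz":-0.5,"wx":0,"wy":0,"wz":0},{"jaw":0,"tx":0.1,"ty":2,"tz":-0.2,"wx":0,"wy":0,"wz":0},{"jaw":0,"tx":0,"ty":2,"tz":0,"wx":0,"wy":0,"wz":0},{"jaw":0,"tx":0,"ty":2,"tz":0,"wx":0,"wy":0,"wz":0},{"jaw":0,"tx":0,"ty":2,"tz":0,"wx":0,"wy":0,"wz":0},{"jaw":0,"tx":0,"ty":2,"tz":0,"wx":0,"wy":0,"wz":0},{"jaw":0,"tx":0,"ty":2,"tz":0,"wx":0,"wy":0,"wz":0},{"jaw":0,"tx":0,"ty":1,"tz":0,"wx":0,"wy":0,"wz":0}])

```text
t: 30.08
ee_pos: [0.5511, -0.2416, 0.2247]
orientation: [-1.506, 0.526, -0.526]
wrist_force: [0.1, 0.5, -1.5]
grip_width: 0.0234
```

```bash
python3 -c "
from h import *
plan([.5508,-.2421,.22],-38.6,vmax=30)
d=cam('scene'); im=d['pixels'][90:270,90:270]; cv2.imwrite('pics/s6.png',cv2.cvtColor(cv2.resize(im,(540,540),interpolation=cv2.INTER_CUBIC),cv2.COLOR_RGB2BGR))
d=cam('wrist'); save(d,'wrist7.png')"
```

```text
t 30.08 p [ 551.1 -241.6  224.7] az -38.5 F [ 0.05  0.54 -1.52] w 0.0234 D [-0.3 -0.5 -4.7] dw [-0.     0.001 -0.   ] rows 1
0 [0.1, 4.7, -0.6] [-0.0, 0.001, -0.0]
```

View pics/s6.png

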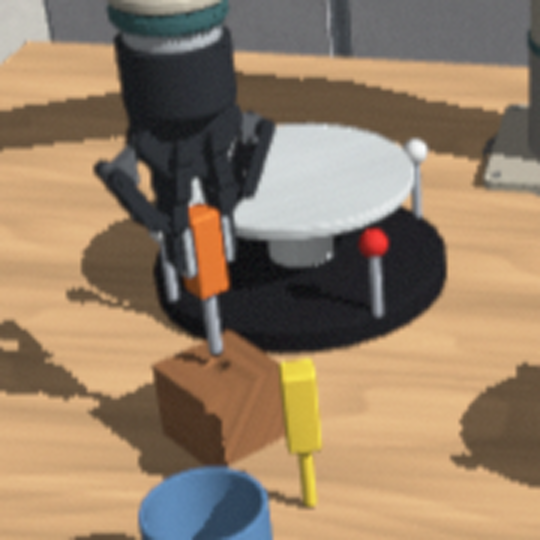

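View pics/wrist7.png

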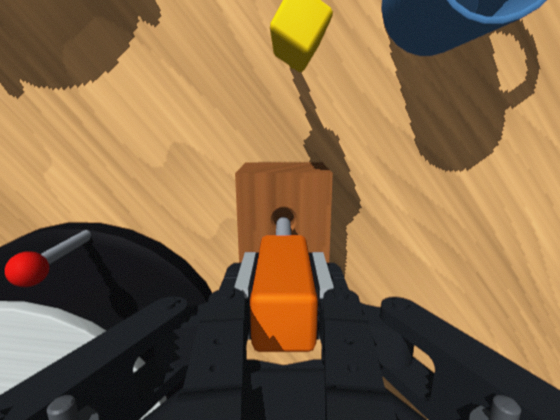

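send_rows(deltas=[{"jaw":0,"tx":0,"ty":1.5,"tz":-0.3,"wx":0,"wy":0,"wz":0},{"jaw":0,"tx":0,"ty":1.5,"tz":-0.2,"wx":0,"wy":0,"wz":0},{"jaw":0,"tx":0,"ty":1.5,"tz":0,"wx":0,"wy":0,"wz":0},{"jaw":0,"tx":0,"ty":1.5,"tz":0,"wx":0,"wy":0,"wz":0},{"jaw":0,"tx":0,"ty":1.5,"tz":0,"wx":0,"wy":0,"wz":0},{"jaw":0,"tx":0,"ty":1.5,"tz":0,"wx":0,"wy":0,"wz":0},{"jaw":0,"tx":0,"ty":1.5,"tz":0,"wx":0,"wy":0,"wz":0},{"jaw":0,"tx":0,"ty":1.5,"tz":0,"wx":0,"wy":0,"wz":0}])

```text
t: 30.85
ee_pos: [0.5511, -0.2423, 0.2122]
orientation: [-1.506, 0.525, -0.527]
wrist_force: [-0.2, 0.8, -0.7]
grip_width: 0.0234
```

```bash
python3 -c "
from h import *
plan([.5508,-.2421,.158],-38.6,vmax=30)"
```

```text
t 30.85 p [ 551.1 -242.3  212.2] az -38.5 F [-0.2   0.76 -0.68] w 0.0234 D [ -0.3   0.2 -54.2] dw [-0.001  0.001  0.001] rows 2
0 [-0.2, 27.1, -0.0] [-0.0, 0.001, 0.001]
1 [-0.2, 27.1, -0.0] [-0.0, 0.001, 0.001]
```

send_rows(deltas=[{"jaw":0,"tx":0,"ty":3,"tz":0,"wx":0,"wy":0,"wz":0},{"jaw":0,"tx":0,"ty":3,"tz":0,"wx":0,"wy":0,"wz":0},{"jaw":0,"tx":0,"ty":3,"tz":0,"wx":0,"wy":0,"wz":0},{"jaw":0,"tx":0,"ty":3,"tz":0,"wx":0,"wy":0,"wz":0},{"jaw":0,"tx":0,"ty":3,"tz":0,"wx":0,"wy":0,"wz":0},{"jaw":0,"tx":0,"ty":3,"tz":0,"wx":0,"wy":0,"wz":0},{"jaw":0,"tx":0,"ty":3,"tz":0,"wx":0,"wy":0,"wz":0},{"jaw":0,"tx":0,"ty":2,"tz":0,"wx":0,"wy":0,"wz":0}])

```text
t: 31.52
ee_pos: [0.551, -0.2422, 0.1865]
orientation: [-1.506, 0.526, -0.527]
wrist_force: [-0.7, -0.4, -1.4]
grip_width: 0.0229
```

```bash
python3 -c "
from h import *
plan([.5508,-.2421,.158],-38.6,vmax=30)"
```

```text
t 31.52 p [ 551.  -242.2  186.5] az -38.5 F [-0.73 -0.4  -1.44] w 0.0229 D [ -0.2   0.1 -28.5] dw [-0.001  0.001  0.001] rows 1
0 [-0.3, 28.5, -0.1] [-0.001, 0.001, 0.001]
```

send_rows(deltas=[{"jaw":0,"tx":0,"ty":3,"tz":0,"wx":0,"wy":0,"wz":0},{"jaw":0,"tx":0,"ty":3,"tz":0,"wx":0,"wy":0,"wz":0},{"jaw":0,"tx":0,"ty":3,"tz":0,"wx":0,"wy":0,"wz":0},{"jaw":0,"tx":0,"ty":3,"tz":0,"wx":0,"wy":0,"wz":0},{"jaw":0,"tx":0,"ty":3,"tz":0,"wx":0,"wy":0,"wz":0},{"jaw":0,"tx":0,"ty":2.5,"tz":0,"wx":0,"wy":0,"wz":0},{"jaw":0,"tx":0,"ty":1.5,"tz":0,"wx":0,"wy":0,"wz":0},{"jaw":0,"tx":0,"ty":1,"tz":0,"wx":0,"wy":0,"wz":0}])

```text
t: 32.18
ee_pos: [0.551, -0.2422, 0.1639]
orientation: [-1.506, 0.526, -0.527]
wrist_force: [-0.6, 0.1, -1.0]
grip_width: 0.0232
```

```bash
python3 -c "
from h import *
plan([.5508,-.2421,.158],-38.6,vmax=30)"
```

```text
t 32.18 p [ 551.  -242.2  163.9] az -38.5 F [-0.59  0.05 -1.  ] w 0.0232 D [-0.2  0.1 -5.9] dw [-0.     0.001  0.   ] rows 1
0 [-0.2, 5.9, -0.1] [-0.0, 0.001, 0.0]
```

send_rows(deltas=[{"jaw":0,"tx":0,"ty":1,"tz":0,"wx":0,"wy":0,"wz":0},{"jaw":0,"tx":0,"ty":1,"tz":0,"wx":0,"wy":0,"wz":0},{"jaw":0,"tx":0,"ty":1,"tz":0,"wx":0,"wy":0,"wz":0},{"jaw":0,"tx":0,"ty":0.8,"tz":0,"wx":0,"wy":0,"wz":0},{"jaw":0,"tx":0,"ty":0.6,"tz":0,"wx":0,"wy":0,"wz":0},{"jaw":0,"tx":0,"ty":0.5,"tz":0,"wx":0,"wy":0,"wz":0},{"jaw":0,"tx":0,"ty":0.4,"tz":0,"wx":0,"wy":0,"wz":0},{"jaw":0,"tx":0,"ty":0.4,"tz":0,"wx":0,"wy":0,"wz":0}])

```text
t: 32.85
ee_pos: [0.5513, -0.2424, 0.1579]
orientation: [-1.506, 0.525, -0.527]
wrist_force: [0.5, -0.1, -1.4]
grip_width: 0.0231
```

```bash
python3 -c "
from h import *
plan([.5508,-.2421,.158],-38.6,vmax=30)"
```

```text
t 32.85 p [ 551.3 -242.4  157.9] az -38.5 F [ 0.51 -0.07 -1.41] w 0.0231 D [-0.5  0.3  0.1] dw [-0.001  0.001  0.001] rows 1
0 [-0.5, -0.1, -0.1] [-0.001, 0.001, 0.001]
```

send_rows(deltas=[{"jaw":0,"tx":0,"ty":0.4,"tz":0,"wx":0,"wy":0,"wz":0},{"jaw":0,"tx":0,"ty":0.4,"tz":0,"wx":0,"wy":0,"wz":0},{"jaw":0,"tx":0,"ty":0.3,"tz":0,"wx":0,"wy":0,"wz":0},{"jaw":0,"tx":0,"ty":0.3,"tz":0,"wx":0,"wy":0,"wz":0},{"jaw":0,"tx":0,"ty":0.3,"tz":0,"wx":0,"wy":0,"wz":0},{"jaw":0,"tx":0,"ty":0.3,"tz":0,"wx":0,"wy":0,"wz":0},{"jaw":0,"tx":0,"ty":0.3,"tz":0,"wx":0,"wy":0,"wz":0},{"jaw":0,"tx":0,"ty":0.3,"tz":0,"wx":0,"wy":0,"wz":0}])

```text
t: 33.52
ee_pos: [0.5512, -0.2424, 0.1578]
orientation: [-1.504, 0.525, -0.528]
wrist_force: [-1.3, 1.6, 4.6]
grip_width: 0.0231
```

```bash
python3 -c "
from h import *
plan([.5508,-.2421,.158],-38.6,vmax=30)"
```

```text
t 33.52 p [ 551.2 -242.4  157.8] az -38.5 F [-1.28  1.64  4.57] w 0.0231 D [-0.4  0.3  0.2] dw [-0.002  0.001  0.002] rows 1
0 [-0.5, -0.2, 0.0] [-0.002, 0.001, 0.002]
```

Seated on the block. Release.

send_rows(deltas=[{"jaw":0,"tx":0,"ty":0,"tz":0,"wx":0,"wy":0,"wz":0},{"jaw":1,"tx":0,"ty":0,"tz":0,"wx":0,"wy":0,"wz":0},{"jaw":1,"tx":0,"ty":0,"tz":0,"wx":0,"wy":0,"wz":0},{"jaw":1,"tx":0,"ty":0,"tz":0,"wx":0,"wy":0,"wz":0},{"jaw":1,"tx":0,"ty":0,"tz":0,"wx":0,"wy":0,"wz":0},{"jaw":1,"tx":0,"ty":0,"tz":0,"wx":0,"wy":0,"wz":0},{"jaw":1,"tx":0,"ty":-1,"tz":0,"wx":0,"wy":0,"wz":0},{"jaw":1,"tx":0,"ty":-3,"tz":0,"wx":0,"wy":0,"wz":0}])

```text
t: 34.18
ee_pos: [0.5516, -0.2427, 0.1604]
orientation: [-1.506, 0.524, -0.529]
wrist_force: [-0.3, -0.2, -0.5]
grip_width: 0.0853
```

```bash
python3 -c "
from h import *
plan([.5508,-.2421,.27],-38.6,vmax=30)"
```

```text
t 34.18 p [ 551.6 -242.7  160.4] az -38.5 F [-0.27 -0.22 -0.47] w 0.0853 D [ -0.8   0.6 109.6] dw [-0.001  0.001  0.002] rows 4
0 [-0.2, -27.4, 0.0] [-0.0, 0.0, 0.001]
1 [-0.2, -27.4, 0.0] [-0.0, 0.0, 0.001]
2 [-0.2, -27.4, 0.0] [-0.0, 0.0, 0.001]
3 [-0.2, -27.4, -0.0] [-0.0, 0.0, 0.001]
```

send_rows(deltas=[{"jaw":1,"tx":0,"ty":-8,"tz":0,"wx":0,"wy":0,"wz":0},{"jaw":1,"tx":0,"ty":-12,"tz":0,"wx":0,"wy":0,"wz":0},{"jaw":1,"tx":0,"ty":-16,"tz":0,"wx":0,"wy":0,"wz":0},{"jaw":1,"tx":0,"ty":-20,"tz":0,"wx":0,"wy":0,"wz":0},{"jaw":1,"tx":0,"ty":-20,"tz":0,"wx":0,"wy":0,"wz":0},{"jaw":1,"tx":0,"ty":-20,"tz":0,"wx":0,"wy":0,"wz":0},{"jaw":1,"tx":0,"ty":-12,"tz":0,"wx":0,"wy":0,"wz":0},{"jaw":1,"tx":0,"ty":-5,"tz":0,"wx":0,"wy":0,"wz":0}])

```text
t: 34.85
ee_pos: [0.5507, -0.2433, 0.2849]
orientation: [-1.506, 0.524, -0.531]
wrist_force: [0.2, 0.3, 0.9]
grip_width: 0.0853
```

send_rows(deltas=[{"jaw":1,"tx":0,"ty":-2,"tz":0,"wx":0,"wy":0,"wz":0},{"jaw":1,"tx":0,"ty":0,"tz":0,"wx":0,"wy":0,"wz":0},{"jaw":1,"tx":0,"ty":0,"tz":0,"wx":0,"wy":0,"wz":0},{"jaw":1,"tx":0,"ty":0,"tz":0,"wx":0,"wy":0,"wz":0},{"jaw":1,"tx":0,"ty":0,"tz":0,"wx":0,"wy":0,"wz":0},{"jaw":1,"tx":0,"ty":0,"tz":0,"wx":0,"wy":0,"wz":0},{"jaw":1,"tx":0,"ty":0,"tz":0,"wx":0,"wy":0,"wz":0},{"jaw":1,"tx":0,"ty":0,"tz":0,"wx":0,"wy":0,"wz":0}])

```text
t: 35.52
ee_pos: [0.5498, -0.2428, 0.2867]
orientation: [-1.505, 0.526, -0.53]
wrist_force: [-0.8, -0.2, 0.0]
grip_width: 0.0849
```

```bash
python3 lev.py scene top | grep -v '^[0-9] '; python3 -c "
from h import *
d=cam('scene'); save(d,'scene9.png'); d=cam('wrist'); save(d,'wrist9.png')"
```

```text
t 35.52 p [ 549.8 -242.8  286.7] az -38.6 F [-0.76 -0.23  0.03] w 0.0849 D [  1.3   0.8 -16.7] dw [-0.001 -0.001  0.002] rows 1
scene
2003 [0.0032 0.0066 0.0848] std 0.00097 tilt along az64.7: 0.0073 across -0.0001
top
2886 [0.0036 0.0062 0.0839] std 0.0025 tilt along az64.7: 0.0071 across -0.0006
```

View pics/scene9.png

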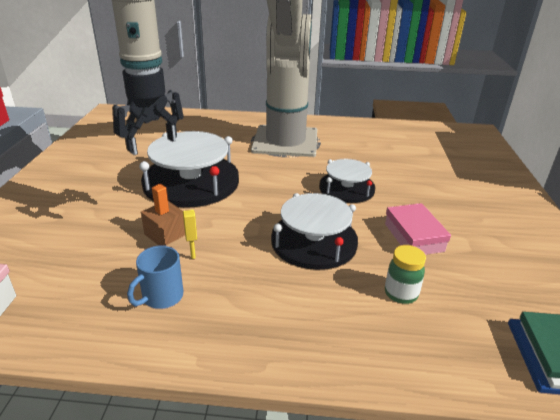

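View pics/wrist9.png

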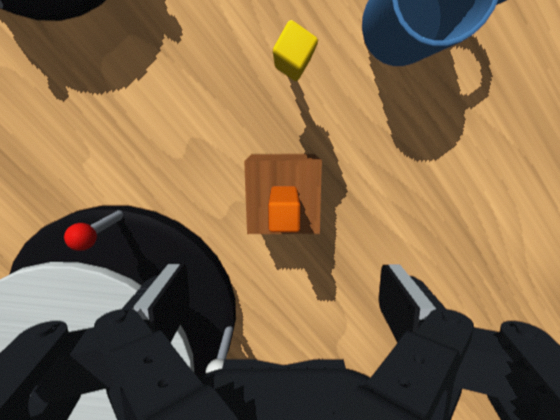

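The scene picture shows the probe standing in its holder at pixel (160,200), with the mug, jar and pink box where they were. The wrist picture shows the handle square and seated at (284,208). Nothing touches the gripper, so I'm handing the job in.

```bash
python3 -c "
from h import *
print(ticket.sign_off())"
```

```text
the job is handed in; nothing more can be done
None
```

The plate is level to about 0.4°, the probe is back in its holder, and the job was handed in at about 35.7 s of the 72 s.

**Touches:** I touched the plate at the red stud, then the first, second and third white studs. The last force reading at each touch was about 3–7 N, too light to move the plate. The contact heights gave a tilt of about 0.055 rad, with the high side about 34° anticlockwise from the red stud. The camera depth fits agreed, at 0.053–0.058 rad in the same direction.

**Press:** I pressed 60 mm out on that high side. The highest force read was about 10 N, but readings come only at the end of each call, so short peaks in between were not seen.

**Last checks:**
- **Level:** the touch and press heights put the plate almost exactly level. The depth fits from all three cameras gave 0.006–0.007 rad of tilt left, against the allowed 0.0175. The two disagree slightly, but both are well within one degree.
- **Probe:** it met the block at its original height and stands upright in the hole.
- **Surroundings:** the mug, jar, pink box and yellow look-alike appear unmoved by eye in the final scene picture; I did not measure them. The gripper is open and clear of everything.

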